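Stand the germination plates on edge in the grow caddy and set its lamp timer

ROBOT

A 7-joint arm with a two-finger parallel gripper is mounted at the origin on the work surface. World frame = base frame: x ahead of the robot, y to its left, z up, the work surface at z = 0. Lengths are in m, angles in rad, forces in N, time in s.
With the tool pointing down it reaches from about 0.425 to 0.875 m from the base axis. Payload 4.7 kg.
Tool frame: the origin (TCP) lies at the very end of the fingers, on their centre line; the grasp point (between the pads) lies 19 mm behind it; z points along the fingers, y is the line along which they close (so a half turn about z gives the same grasp; the last joint's range is limited). The gripper opens to 87 mm and grips with 3 to 60 N. Pads are 19 mm wide; open, the fingers measure 117 mm over their backs; the gripper's body (75 mm by 190 mm) begins 51 mm behind the grasp point.
Start: joints at [-1.329, 0.321, -0.07, 1.45, 0.023, 1.371, -0.057], TCP at [0.147, 0.633, 0.223] pointing down, gripper open.
Joint ranges: [-2.86, 2.86], [-0.3, 2.09], [-1.38, 1.24], [0.06, 2.45], [-1.56, 4.7], [0.09, 2.05], [-2.69, 2.69]. Speed limits (rad/s): [2.57, 2.57, 3.14, 3.14, 3.14, 3.14, 3.14].

INTERFACE

Orientations are given as a rotation vector (axis times angle).
In Python, from bench import ctrl, imaging, ticket gives the robot as it stands.
- The arm moves only by the tool jog_arm, never from a script. Its argument "rows" is text: rows parted by semicolons, each of 7 numbers parted by spaces: the shift along the tool's x, y, z in cm, then the turn, a rotation vector about the tool's x, y, z in rad, then the closure, from -1 (fully open) to 1 (shut), so that 0 is half open. A call has 1 to 5 rows; each row shifts and turns the commanded pose from where the row before left it, along the tool's axes as they then stand; what a row does not reach is not made up. A row lasts 1/8 s, in which the tool goes at most 62.5 mm and 10.7 degrees, less where a joint would pass 70% of its speed; a pose out of reach is approached as far as the arm can. A call with a gripper value outside its range is refused whole. The fingers move at their own pace and stop on an object; "force" is the grip in N (left out, the last holds). Time passes only in rows, so rows that do not move let the fingers close. It gives the time, the measured TCP pose, the force, the opening and the grip force at its end, in the units of the state.
- ctrl.get_state(): the state, without advancing time (a new reading comes with each control period).
- imaging.get_image(name): name is "side" or "top"; returns a dict with "img" (384x512x3 uint8, blue, green, red), "vertical_fov" (degrees; the focal length in pixels is half the picture's height over the tangent of half this angle, whatever the lens; pixels are square), "cx", "cy" (the principal point, pixels), "k1" (the pictures are not rectified: a ray, as slopes to the right and down, at radius r is drawn at 1 + k1 r^2 times it, then the intrinsics apply), "origin" and "orientation" of the camera in the world. Camera axes: x right, y down, z forward; pixel columns grow to the right and rows downward; lengths in m; the calibration is good to about 2 mm. A picture is of the moment at which its call begins. There is no depth.
- ticket.close_job(): hands the job in; it is judged then, once.
The state is a dict: "time": time; "joint_positions": joint angles; "qd": joint speeds; "joint_torque": joint torques, N m; "position": TCP position; "tool_rot": TCP orientation; "ft_force": force on the tool from outside, world axes, zero at the start; "torque": the same for the moment, N m; "grip_width": opening from 0.0 (shut) to 1.0 (fully open); "grip_force": force on a finger pad.
Only numpy, scipy, OpenCV 4.12 (cv2) and the standard library are available. Lean on these libraries where they do the work, as an engineer would, in place of code of your own. Each camera call takes 0.05 s, during which the arm holds its last target. There are 200 camera calls.

TASK

Start the seedlings: move the glass votive that is in the way of the grow caddy's tray onto the cork coaster, pull the tray of the black caddy right out, stand every germination plate that is lying on the table upright in the tray on one of its short thin edges, and push the tray fully home under the lamp with the plates still standing. Then set the timer dial on the roof to six hours, six clicks clockwise from off (its orange mark). Leave the pot, jar, bottle and tools around it where they are.

Things in the scene. Friction and masses are not known exactly. Their poses are not given: they have to be found in the camera images.
- caddy: Black plastic grow caddy, fixed to the table: a hood 165 deep (its x, from -70 to +95 mm) by 186 wide (its y) by 124 mm high, open at the front (its -x face, towards the robot), with lamps under the roof (clear height under the roof 108 mm, inside width 176 mm), tool pockets on the rear 55 mm of the roof, their walls to 150 mm and the sticks in them to 195 mm above the table. Origin: centre of the underside, on the table.
- tray (a joint): How far the caddy's tray is pulled out, m: 0 fully home, 0.135 fully out (end stop). It slides along the caddy's -x with about 1.5 N of friction and light damping and stays where it is left.
- tray_floor (a point): Centre of the tray's flat inner floor, moving with the tray, axes as the caddy's; 12 mm above the table. The floor reaches 78 mm either way in x and 80 mm either way in y, bounded by low walls 4 mm thick that stand 24 mm above it (32 mm the front one at -x). With the tray fully out, the hood's front edge lies at x = +77 mm from this point, so the whole floor is open to the sky.
- tray_handle (a point): Centre of the tray's aluminium bar handle, moving with the tray: the bar is 8 mm thick (caddy's x), 96 mm long (y) and 12 mm high (z), 35 mm above the table, with 46 mm of free space between it and the tray's front wall. When the tray is home it lies 75 mm in front of the hood. It can be straddled from above with the fingers closing along the caddy's x.
- dial (a joint): Timer dial angle, rad, clockwise seen from above: 0 is off, one click is 0.5236 rad (one hour), end stop at ten clicks. Six hours is 3.1416. Sprung detents: it takes about 0.08 N m to go over a click, and when let go it settles in the nearest one.
- dial_grip (a point): Centre of the dial's white bar grip, on the vertical turning axis, 21 mm above the roof (145 mm above the table). The bar is 42 mm long (its x), 10 mm thick (its y) and 24 mm high (from 7 to 31 mm above the roof) on a disc of 46 mm diameter; axes turn with the dial. Its orange-marked end (its -x) is the pointer: at 0 it points along the caddy's -x, at 3.1416 along +x to the orange mark.
- plateA_mid (a point): Flat clear-lidded germination plate, a rigid slab 84 (its x) by 62 (its y) by 18 mm (its z), 90 g: white dish below, pale green lid side (+z) with a row of seedlings. It starts lying flat on the table, lid up. This point is its centre; axes are the plate's own. Two to four such plates are present (None: absent).
- plateB_mid (a point): Another plate, like plateA (None: absent).
- plateC_mid (a point): Another plate, like plateA (None: absent).
- plateD_mid (a point): Another plate, like plateA (None: absent).
- herb_pot: Green ceramic herb pot, 108 mm across and 96 mm high with herbs to 175 mm. Origin: centre of its underside. Leave it alone.
- votive_mid (a point): Amber glass votive holder, an open glass 56 mm across at the rim (a little less at the foot) and 65 mm high, 140 g, standing on the table in front of the tray's handle, where the tray comes out. This point is its centre, half-way up.
- coaster_top (a point): Centre of the top of the round cork coaster, 100 mm across and 4 mm thick, fixed on the table to the left or right of the caddy.
- garden_rake: Small hand rake lying on the table, 255 mm long along its x (from -150 to +105 mm), 70 mm wide at the head, 22 mm high. Leave it alone.
- spout: Hard silicone watering spout lying on the table, 140 mm long along its x, 38 mm across. Leave it alone.
- mister: Green glass bottle, 68 mm across and 170 mm high. Origin: centre of its underside. Leave it alone.
- seed_jar: Small seed jar with a metal cap, 60 mm across and 75 mm high. Origin: centre of its underside. Leave it alone.
Things that resemble listed ones, but are neither listed nor needed, are in the scene too. Leave any pink, red or yellow look-alike of the part that bears plateA_mid alone.

How it is judged:
On the way, in this order (a step that is already met when the one before it is completed fails the run):
1. the tray is pulled out (at least 125 mm) (value of joint tray above 0.125 m), for 0.2 s.
2. every plate stands on a short edge in the tray, let go ((angle between plateA_mid's own x axis and vertical below 0.12 rad or angle between plateA_mid's own x axis and vertical above 3.02 rad) and x of plateA_mid in the frame of tray_floor between -0.079 and 0.079 m and y of plateA_mid in the frame of tray_floor between -0.08 and 0.08 m and z of plateA_mid in the frame of tray_floor between 0.035 and 0.05 m and (angle between plateB_mid's own x axis and vertical below 0.12 rad or angle between plateB_mid's own x axis and vertical above 3.02 rad) and x of plateB_mid in the frame of tray_floor between -0.079 and 0.079 m and y of plateB_mid in the frame of tray_floor between -0.08 and 0.08 m and z of plateB_mid in the frame of tray_floor between 0.035 and 0.05 m and (angle between plateC_mid's own x axis and vertical below 0.12 rad or angle between plateC_mid's own x axis and vertical above 3.02 rad) and x of plateC_mid in the frame of tray_floor between -0.079 and 0.079 m and y of plateC_mid in the frame of tray_floor between -0.08 and 0.08 m and z of plateC_mid in the frame of tray_floor between 0.035 and 0.05 m and (angle between plateD_mid's own x axis and vertical below 0.12 rad or angle between plateD_mid's own x axis and vertical above 3.02 rad) and x of plateD_mid in the frame of tray_floor between -0.079 and 0.079 m and y of plateD_mid in the frame of tray_floor between -0.08 and 0.08 m and z of plateD_mid in the frame of tray_floor between 0.035 and 0.05 m and contact force between the fingers and plateA below 0.1 N and contact force between the fingers and plateB below 0.1 N and contact force between the fingers and plateC below 0.1 N and contact force between the fingers and plateD below 0.1 N), for 0.3 s.
3. the tray is home (within 6 mm) with every plate still standing in it (value of joint tray below 0.006 m and (angle between plateA_mid's own x axis and vertical below 0.12 rad or angle between plateA_mid's own x axis and vertical above 3.02 rad) and x of plateA_mid in the frame of tray_floor between -0.079 and 0.079 m and y of plateA_mid in the frame of tray_floor between -0.08 and 0.08 m and z of plateA_mid in the frame of tray_floor between 0.035 and 0.05 m and (angle between plateB_mid's own x axis and vertical below 0.12 rad or angle between plateB_mid's own x axis and vertical above 3.02 rad) and x of plateB_mid in the frame of tray_floor between -0.079 and 0.079 m and y of plateB_mid in the frame of tray_floor between -0.08 and 0.08 m and z of plateB_mid in the frame of tray_floor between 0.035 and 0.05 m and (angle between plateC_mid's own x axis and vertical below 0.12 rad or angle between plateC_mid's own x axis and vertical above 3.02 rad) and x of plateC_mid in the frame of tray_floor between -0.079 and 0.079 m and y of plateC_mid in the frame of tray_floor between -0.08 and 0.08 m and z of plateC_mid in the frame of tray_floor between 0.035 and 0.05 m and (angle between plateD_mid's own x axis and vertical below 0.12 rad or angle between plateD_mid's own x axis and vertical above 3.02 rad) and x of plateD_mid in the frame of tray_floor between -0.079 and 0.079 m and y of plateD_mid in the frame of tray_floor between -0.08 and 0.08 m and z of plateD_mid in the frame of tray_floor between 0.035 and 0.05 m), for 0.3 s.
4. the dial is set to six hours (value of joint dial between 3.0116 and 3.2716 rad), for 0.3 s.
At the end, for the whole second after the job is handed in: The votive stands upright on the coaster, within 25 mm of its centre; every plate present stands at rest in the tray on a short edge (within 0.12 rad of vertical); the tray is home within 8 mm; the dial rests at six hours (3.1416 rad, within 0.13) (all of step 4 and horizontal distance between votive_mid and coaster_top below 0.025 m and angle between votive_mid's own z axis and vertical below 0.1 rad and z of votive_mid in the frame of coaster_top between 0.029 and 0.037 m and (angle between plateA_mid's own x axis and vertical below 0.12 rad or angle between plateA_mid's own x axis and vertical above 3.02 rad) and x of plateA_mid in the frame of tray_floor between -0.079 and 0.079 m and y of plateA_mid in the frame of tray_floor between -0.08 and 0.08 m and z of plateA_mid in the frame of tray_floor between 0.035 and 0.05 m and (angle between plateB_mid's own x axis and vertical below 0.12 rad or angle between plateB_mid's own x axis and vertical above 3.02 rad) and x of plateB_mid in the frame of tray_floor between -0.079 and 0.079 m and y of plateB_mid in the frame of tray_floor between -0.08 and 0.08 m and z of plateB_mid in the frame of tray_floor between 0.035 and 0.05 m and (angle between plateC_mid's own x axis and vertical below 0.12 rad or angle between plateC_mid's own x axis and vertical above 3.02 rad) and x of plateC_mid in the frame of tray_floor between -0.079 and 0.079 m and y of plateC_mid in the frame of tray_floor between -0.08 and 0.08 m and z of plateC_mid in the frame of tray_floor between 0.035 and 0.05 m and (angle between plateD_mid's own x axis and vertical below 0.12 rad or angle between plateD_mid's own x axis and vertical above 3.02 rad) and x of plateD_mid in the frame of tray_floor between -0.079 and 0.079 m and y of plateD_mid in the frame of tray_floor between -0.08 and 0.08 m and z of plateD_mid in the frame of tray_floor between 0.035 and 0.05 m and linear speed of each of plateA, plateB, plateC, plateD below 0.02 m/s and value of joint tray below 0.008 m); the robot touches nothing.
It fails at once if the herb pot or mister or seed jar is knocked over or shoved more than 40 mm (distance of any of herb_pot, mister, seed_jar from where it was at the start of the episode above 0.04 m).
It fails at once if the garden rake or spout is knocked over or shoved more than 50 mm (distance of any of garden_rake, spout from where it was at the start of the episode above 0.05 m).
Of plateA, plateB, plateC, plateD only 2 to 4 are there at a start; the rules pass over those that are not, and their reading is None.
At some moment in a run one of votive may be knocked a few centimetres aside while the robot is not near it.
Once in a run the grip may slacken for a moment while it holds something.
It also fails if it takes over 210 s, if anything falls off the work surface, if the arm or the gripper's body presses on something with over 40 N, if the wrist force passes 120 N, or if a joint passes its speed limit or range.

## Working session

There is one attempt and no reset: what is moved stays moved. The work goes in short steps, Python scripts to look and compute and a tool call to move; the robot and the scene stay as the last step left them, time stands still between calls to the robot, and variables do not carry over. Pictures are saved under pics/ and viewed, at most 14 in all, crops included, and the job is handed in when it is done.

Besides the shell and the picture viewer there is one more tool, called by a JSON object that holds its "method" and its "body", one argument or row to a line. jog_arm: Moves the arm, as the interface text tells. Its arguments: {"type":"object","properties":{"rows":{"type":"string"},"force":{"type":"number"}},"required":["rows"]}

```bash
ls; mkdir -p pics; cat > h.py <<'E'
import numpy as np, cv2
from scipy.spatial.transform import Rotation as R
from bench import ctrl, imaging, ticket
def shot(name,fn=None):
    d=imaging.get_image(name)
    if fn: cv2.imwrite('pics/'+fn,d['img'])
    return d
def K(d):
    h=d['img'].shape[0]; return h/2/np.tan(np.radians(d['vertical_fov'])/2)
def rot(d):
    o=np.array(d['orientation'],float)
    return o if o.shape==(3,3) else (R.from_rotvec(o) if o.size==3 else R.from_quat(o)).as_matrix()
def ray(d,u,v):
    f=K(d); x=(u-d['cx'])/f; y=(v-d['cy'])/f
    s=np.hypot(x,y); r=s
    for _ in range(30): r=s/(1+d['k1']*r*r)
    k=r/s if s>0 else 1
    return np.array(d['origin']),rot(d)@np.array([x*k,y*k,1.])
def onz(d,u,v,z):
    o,r=ray(d,u,v); return o+r*(z-o[2])/r[2]
def proj(d,p):
    q=rot(d).T@(np.array(p)-d['origin']); x,y=q[:2]/q[2]; m=1+d['k1']*(x*x+y*y)
    return d['cx']+K(d)*x*m, d['cy']+K(d)*y*m
def tri(d1,p1,d2,p2):
    o1,r1=ray(d1,*p1);o2,r2=ray(d2,*p2)
    t=np.linalg.lstsq(np.c_[r1,-r2],o2-o1,rcond=None)[0]
    a,b=o1+r1*t[0],o2+r2*t[1]; return (a+b)/2,np.linalg.norm(a-b)
E
python3 - <<'E'
from h import *
for n in('top','side'):
    d=shot(n,n+'0.png'); print(n,{k:d[k] for k in d if k!='img'})
print(ctrl.get_state())
E
```

```text
pics
top {'vertical_fov': 55.772218907257766, 'cx': 249.68304273587023, 'cy': 188.16045178350896, 'k1': -0.07255500520045162, 'origin': array([0.43147728, 0.01296625, 1.25233295]), 'orientation': array([-2.15946949,  2.21158224, -0.07078915])}
side {'vertical_fov': 57.299299502107935, 'cx': 253.61723943816833, 'cy': 191.95333719370578, 'k1': -0.1086012197395728, 'origin': array([-0.17874015, -0.6582792 ,  0.73937673]), 'orientation': array([-1.9943916 ,  0.89739205, -0.46719867])}
{'time': 0.1, 'joint_positions': array([-1.32887855,  0.32177054, -0.07006739,  1.45157724,  0.02258509,
        1.37080189, -0.05686686]), 'qd': array([ 6.86253575e-05, -1.05766265e-03, -1.18886487e-03, -3.97386337e-03,
       -3.37993785e-05,  9.13272409e-04, -1.15207220e-03]), 'joint_torque': array([-2.57110596e-04, -4.92560220e+01, -4.05910397e-01, -3.13407576e+01,
       -6.41729962e-02,  3.92962026e-02,  5.62784601e-05]), 'position': array([0.14674195, 0.63269673, 0.22154451]), 'tool_rot': array([-3.57002874e-01, -3.12112400e+00,  2.77513462e-03]), 'ft_force': array([ 0.5645312 , -1.28520129, -0.52197039]), 'torque': array([ 0.06043395,  0.02835186, -0.00887515]), 'grip_force': 0.0, 'grip_width': 1.0010677421093948}
```

View pics/top0.png

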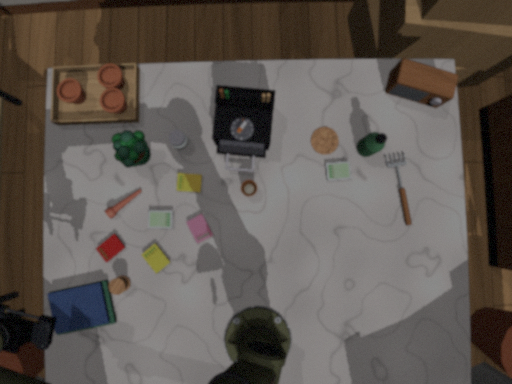

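View pics/side0.png

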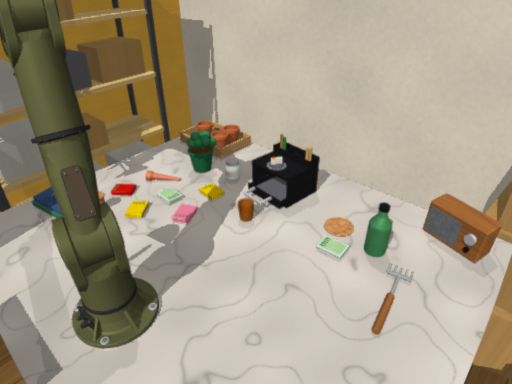

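The top view shows two pale-green plates at (160,218) and (338,171). The look-alikes are yellow (189,183) and (156,257), pink (200,227) and red (110,247). The votive is at (249,187), the coaster at (324,140) and the dial at (241,128). Only the green pair fits the description, so I'll measure those and check them in a crop.

```bash
cat > m.py <<'E'
from h import *
def blobs(d,lo,hi,amin=30):
    hsv=cv2.cvtColor(d['img'],cv2.COLOR_BGR2HSV); m=cv2.inRange(hsv,np.array(lo),np.array(hi))
    m=cv2.morphologyEx(m,cv2.MORPH_CLOSE,np.ones((3,3)))
    cs,_=cv2.findContours(m,cv2.RETR_EXTERNAL,cv2.CHAIN_APPROX_NONE)
    return [c for c in cs if cv2.contourArea(c)>amin]
def rect(d,c,z):
    p=np.array([onz(d,*q[0],z)[:2] for q in c],np.float32); return cv2.minAreaRect(p)
E
python3 - <<'E'
from m import *
d=shot('top'); s=shot('side')
print('green')
for c in blobs(d,(35,25,110),(85,140,255)): print(c.mean(0)[0],rect(d,c,.018))
print('side green')
for c in blobs(s,(35,25,110),(85,140,255)): print(c.mean(0)[0],rect(s,c,.018))
print('cork')
for c in blobs(d,(5,80,80),(20,255,255),60):
  x,y=c.mean(0)[0]
  if 200<x<360: print((x,y),rect(d,c,.004), cv2.minEnclosingCircle(np.array([onz(d,*q[0],.004)[:2] for q in c],np.float32)))
print('votive'); 
for c in blobs(d,(0,80,40),(22,255,255),20):
  x,y=c.mean(0)[0]
  if 235<x<262 and 175<y<200: print((x,y),rect(d,c,.065),cv2.boundingRect(c))
print('black hood')
for c in blobs(d,(0,0,0),(180,255,60),1000): 
  x,y=c.mean(0)[0]
  print((x,y),rect(d,c,.124))
a=cv2.resize(d['img'][75:205,190:370],None,fx=4,fy=4,interpolation=cv2.INTER_CUBIC); cv2.imwrite('pics/c1.png',a[:520])
cv2.imwrite('pics/c2.png',cv2.resize(s['img'][130:270,120:360],None,fx=3.3,fy=3.3,interpolation=cv2.INTER_CUBIC))
E
```

```text
green
[159.5        218.91935484] ((0.41706037521362305, 0.3255106806755066), (0.0659136101603508, 0.0476088672876358), 88.78302764892578)
[338.06451613 170.51612903] ((0.5697062015533447, -0.28996896743774414), (0.048312943428754807, 0.06928840279579163), 4.866166114807129)
side green
[333.01538462 245.23076923] ((0.5731698870658875, -0.2932904362678528), (0.05660494044423103, 0.08122609555721283), 3.273622751235962)
[380.47252747 226.81318681] ((0.7485112547874451, -0.3643493950366974), (0.17755135893821716, 0.07574936002492905), 18.358211517333984)
[169.75555556 193.44444444] ((0.420992910861969, 0.324015736579895), (0.08607877045869827, 0.05836153402924538), 87.85401153564453)
cork
(np.float64(324.24657534246575), np.float64(140.21917808219177)) ((0.6775871515274048, -0.24889014661312103), (0.09141966700553894, 0.09076537191867828), 43.072296142578125) ((0.6780223250389099, -0.24835173785686493), 0.04720596969127655)
votive
(np.float64(248.3658536585366), np.float64(187.26829268292684)) ((0.5150046944618225, 0.019982215017080307), (0.04880164936184883, 0.04646029695868492), 43.62
[... 366 characters left out ...]
68.94486236572266)
(np.float64(242.41276595744682), np.float64(119.73191489361702)) ((0.722295880317688, 0.03547261655330658), (0.18623752892017365, 0.21934495866298676), 83.06795501708984)
(np.float64(492.3699633699634), np.float64(153.62087912087912)) ((0.5921269655227661, -0.7492177486419678), (0.19437913596630096, 0.7145537734031677), 85.16051483154297)
(np.float64(19.392055267702936), np.float64(212.93177892918825)) ((0.5080369710922241, 0.6821314692497253), (1.2109043598175049, 0.3166486322879791), 0.8490903377532959)
(np.float64(228.31626187961984), np.float64(22.868532206969377)) ((1.0347007513046265, 0.15234726667404175), (1.4255229234695435, 0.22252242267131805), 88.31948852539062)
```

View pics/c1.png

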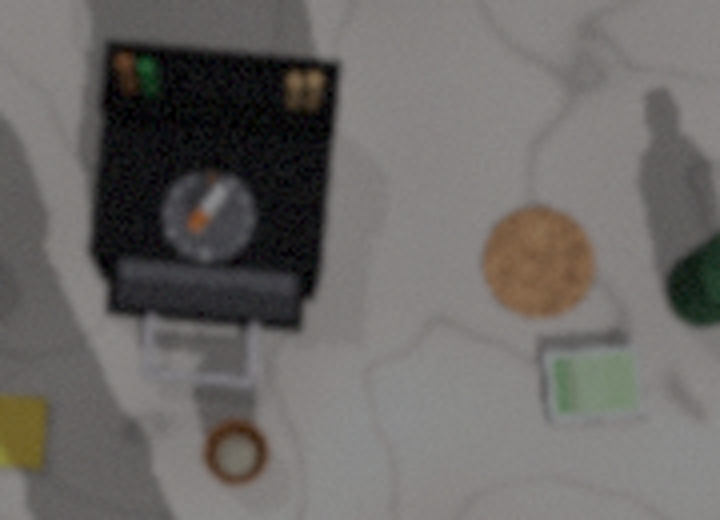

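View pics/c2.png

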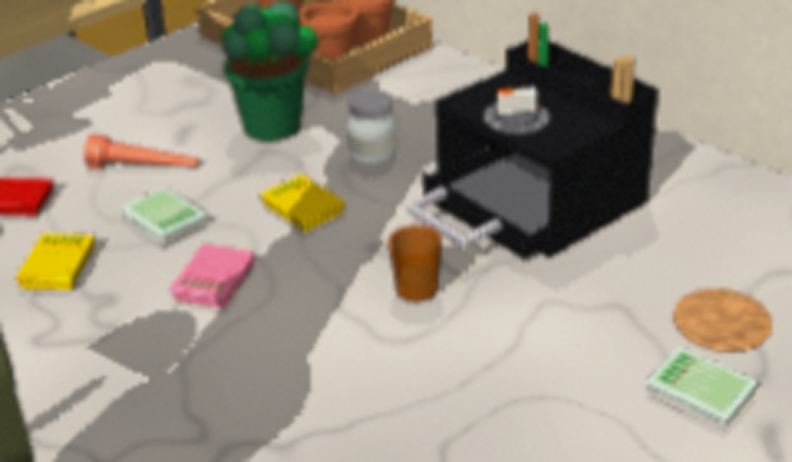

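c1 shows the dial's orange end at crop (198,222), about one click past off, so it needs roughly 5 more clicks. The orange mark is at (210,178). The votive rim is at (236,452), the handle bar at about (200,380) and the coaster at (539,262). c2 confirms that the plates at left (165,213) and right (705,385) are the green ones with white dishes. Next I need a sharper look at the caddy edges.

```bash
python3 - <<'E'
from m import *
ims=[]
for _ in range(6):
    d=shot('top'); s=shot('side'); ims.append((d['img'].astype(float),s['img'].astype(float)))
t=np.mean([i[0] for i in ims],0); q=np.mean([i[1] for i in ims],0)
a=np.clip(255*(t[80:180,205:285]/200.)**.5,0,255).astype(np.uint8)
b=np.clip(255*(q[130:220,230:330]/255.)**.5,0,255).astype(np.uint8)
a=cv2.resize(a,None,fx=6,fy=6,interpolation=cv2.INTER_CUBIC)
cv2.imwrite('pics/c3.png',a)
cv2.imwrite('pics/c4.png',cv2.resize(b,None,fx=6,fy=6,interpolation=cv2.INTER_CUBIC))
E
```

```text
(no output)
```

View pics/c3.png

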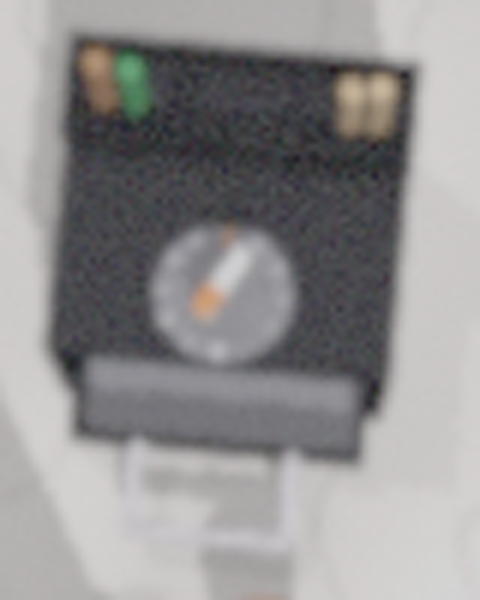

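View pics/c4.png

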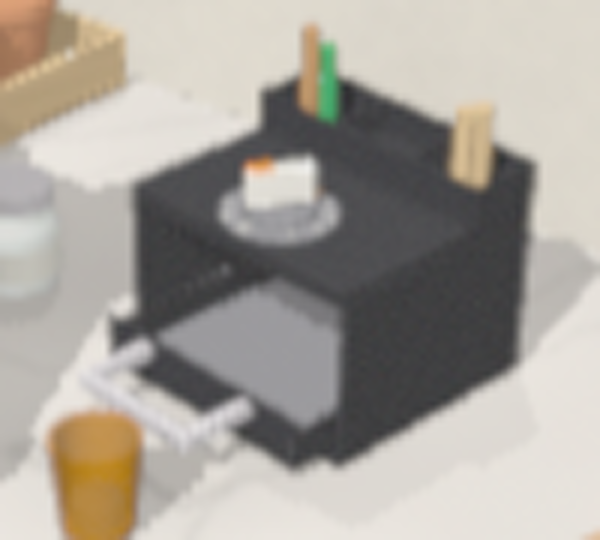

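```bash
python3 - <<'E'
from m import *
d=shot('top'); s=shot('side')
T=lambda u,v:(205-.5+(u+.5)/6,80-.5+(v+.5)/6)
S=lambda u,v:(230-.5+(u+.5)/6,130-.5+(v+.5)/6)
def yaw(a,b): # vector along caddy -y (to right in top)
    v=b-a; return np.degrees(np.arctan2(v[1],v[0])),np.linalg.norm(v[:2])
for nm,cam,F,a,b,z in [('handle',d,T,(130,528),(288,545),.041),('handleS',s,S,(85,378),(190,440),.041),('trayfront',d,T,(78,435),(360,460),.044),
  ('roof front S',s,S,(135,187),(345,300),.124),('rear d',d,T,(75,38),(416,66),.15)]:
    A,B=onz(cam,*F(*a),z),onz(cam,*F(*b),z); w,l=yaw(A,B); print(nm,A.round(4),B.round(4),'yaw',round(w+90,2),'len',l.round(4),'mid',((A+B)/2).round(4))
print('disc',onz(d,*T(224,292),.131).round(4),onz(s,*S(280,212),.131).round(4), tri(d,T(224,292),s,S(280,212)))
print('pointer', [onz(d,*T(*p),.155).round(4) for p in [(207,302),(240,258),(229,230),(222,350)]])
print('roofFL',tri(d,T(52,352),s,S(135,187)))
# votive
g=cv2.cvtColor(s['img'],cv2.COLOR_BGR2HSV); 
for c in blobs(s,(5,130,60),(22,255,255),60):
    x,y,w,h=cv2.boundingRect(c)
    if 225<x<260: print('vot side',x,y,w,h, onz(s,x+w/2,y+h/2,.0325).round(4))
c=[c for c in blobs(d,(0,80,40),(22,255,255),20) if 235<c.mean(0)[0][0]<262 and 175<c.mean(0)[0][1]<200][0]
x,y,w,h=cv2.boundingRect(c); print('vot top',onz(d,x+(w-1)/2,y+(h-1)/2,.065).round(4))
for c in blobs(s,(3,60,90),(20,200,255),60):
    x,y,w,h=cv2.boundingRect(c)
    if 310<x<345: e=cv2.fitEllipse(c); print('coaster side',onz(s,*e[0],.004).round(4))
# plates: white+green outline by thresholding vs table is hard; colour blob for others
for nm,lo,hi in [('jar',0,0,)]: pass
E
```

```text
handle [0.5847 0.0925 0.041 ] [0.5729 0.0043 0.041 ] yaw -7.57 len 0.089 mid [0.5788 0.0484 0.041 ]
handleS [0.5827 0.0887 0.041 ] [ 0.5748 -0.0022  0.041 ] yaw -4.97 len 0.0912 mid [0.5787 0.0433 0.041 ]
trayfront [0.6375 0.1205 0.044 ] [ 0.6195 -0.0372  0.044 ] yaw -6.53 len 0.1588 mid [0.6285 0.0417 0.044 ]
roof front S [0.6691 0.1244 0.124 ] [ 0.6462 -0.0561  0.124 ] yaw -7.25 len 0.1819 mid [0.6576 0.0341 0.124 ]
rear d [0.8288 0.1095 0.15  ] [ 0.8092 -0.0676  0.15  ] yaw -6.31 len 0.1781 mid [0.819  0.0209 0.15  ]
disc [0.6964 0.0351 0.131 ] [0.6923 0.0283 0.131 ] (array([0.69834826, 0.03442554, 0.12612854]), np.float64(0.002201955466113143))
pointer [array([0.6858, 0.0435, 0.155 ]), array([0.7083, 0.0261, 0.155 ]), array([0.7231, 0.0314, 0.155 ]), array([0.6606, 0.0363, 0.155 ])]
roofFL (array([0.66918007, 0.125762  , 0.1233773 ]), np.float64(0.0019351859048967425))
vot side 238 199 16 22 [0.5181 0.0175 0.0325]
vot top [0.5141 0.0192 0.065 ]
coaster side [ 0.6791 -0.2525  0.004 ]
```

```bash
cat > plan.py <<'E'
from h import *
import sys
def ori(psi,lean=0):  # tool y heading deg, z down, then lean about tool y (deg)
    p=np.radians(psi); y=np.array([np.cos(p),np.sin(p),0]); z=np.array([0,0,-1.])
    return R.from_matrix(np.c_[np.cross(y,z),y,z])*R.from_rotvec([0,np.radians(lean),0])
def plan(pos,psi,lean=0):
    s=ctrl.get_state(); r0=R.from_rotvec(s['tool_rot']); r1=ori(psi,lean); p0=np.array(s['position'])
    t=r0.inv().apply(np.array(pos)-p0)*100; t2=r1.inv().apply(np.array(pos)-p0)*100; w=(r0.inv()*r1).as_rotvec()
    n=max(1,int(np.ceil(np.linalg.norm(t)/6))); m=max(1,int(np.ceil(np.linalg.norm(w)/.18)))
    print('t',s['time'].__round__(2),'at',p0.round(4),'q',s['joint_positions'].round(2),'w',round(s['grip_width'],3),'gf',round(s['grip_force'],1))
    print('turn',w.round(3),m,'rows of',(w/m).round(3),'| shift before turn',t.round(2),n,'rows of',(t/n).round(2),'| shift after turn',t2.round(2),(t2/n).round(2))
if __name__=='__main__':
    a=[float(x) for x in sys.argv[1:]]; plan(a[:3],*a[3:])
E
python3 plan.py 0.516 0.0185 0.15 90
```

```text
t 0.9 at [0.1468 0.6332 0.2226] q [-1.33  0.32 -0.07  1.45  0.02  1.37 -0.06] w 1.002 gf 0.0
turn [ 0.     0.    -0.228] 2 rows of [ 0.     0.    -0.114] | shift before turn [-49.85 -51.55   7.26] 13 rows of [-3.83 -3.97  0.56] | shift after turn [-36.92 -61.47   7.26] [-2.84 -4.73  0.56]
```

{"method": "jog_arm", "body": {
  "rows": "0 0 0 0 0 -0.114 -1;0 0 0 0 0 -0.114 -1;-2.84 -4.73 0 0 0 0 -1;-2.84 -4.73 0 0 0 0 -1;-2.84 -4.73 0 0 0 0 -1"
}}

```text
time: 1.52
position: [0.2329, 0.4898, 0.2226]
tool_rot: [-0.001, 3.141, 0.0]
ft_force: [-0.2, 0.6, 0.1]
grip_width: 1.004
grip_force: 0.0
```

{"method": "jog_arm", "body": {
  "rows": "-2.84 -4.73 0 0 0 0 -1;-2.84 -4.73 0 0 0 0 -1;-2.84 -4.73 0 0 0 0 -1;-2.84 -4.73 0 0 0 0 -1;-2.84 -4.73 0 0 0 0 -1"
}}

```text
time: 2.15
position: [0.3749, 0.2533, 0.223]
tool_rot: [-0.0, 3.141, 0.002]
ft_force: [-0.0, 0.5, -0.4]
grip_width: 1.001
grip_force: 0.0
```

{"method": "jog_arm", "body": {
  "rows": "-2.84 -4.73 1 0 0 0 -1;-2.84 -4.73 1 0 0 0 -1;-2.84 -4.73 2 0 0 0 -1;-2.84 -4.73 2 0 0 0 -1;-2.84 -4.73 1 0 0 0 -1"
}}

```text
time: 2.78
position: [0.5164, 0.0169, 0.1519]
tool_rot: [0.001, -3.141, -0.001]
ft_force: [0.8, 0.3, -0.1]
grip_width: 0.999
grip_force: 0.0
```

{"method": "jog_arm", "body": {
  "rows": "0 0 0 0 0 0 -1;0 0 0 0 0 0 -1"
}}

```text
time: 3.02
position: [0.516, 0.019, 0.1526]
tool_rot: [0.0, -3.141, -0.001]
ft_force: [-1.2, 0.2, 0.4]
grip_width: 1.004
grip_force: 0.0
```

```bash
cat > votive.py <<'E'
from m import *
d=shot('top'); s=shot('side')
for n,cam,z in(('top',d,.065),('side',s,.0325)):
  for c in blobs(cam,(0,80,40),(22,255,255),20):
    x,y,w,h=cv2.boundingRect(c); a,b=x+(w-1)/2,y+(h-1)/2
    if np.hypot(a-(249 if n=='top' else 246),b-(187 if n=='top' else 210))<25: print(n,(a,b),w,h,onz(cam,a,b,z).round(4))
E
python3 votive.py; python3 plan.py 0.516 0.0185 0.028 90
```

```text
side (245.0, 209.5) 17 24 [0.518  0.0221 0.0325]
t 3.12 at [0.5159 0.0201 0.1528] q [-0.62  0.08  0.56  1.89 -0.05  1.18  1.53] w 1.001 gf 0.0
turn [0.001 0.    0.003] 1 rows of [0.001 0.    0.003] | shift before turn [-1.000e-02 -1.700e-01  1.248e+01] 3 rows of [-0.   -0.06  4.16] | shift after turn [-1.000e-02 -1.600e-01  1.248e+01] [-0.   -0.05  4.16]
```

{"method": "jog_arm", "body": {
  "rows": "0 0 4.2 0 0 0 -1;0 0 4.2 0 0 0 -1;0 0 4 0 0 0 -1;0 0 0 0 0 0 0.3;0 0 0 0 0 0 1",
  "force": 15
}}

```text
time: 3.75
position: [0.5172, 0.0193, 0.0301]
tool_rot: [-0.003, 3.139, 0.001]
ft_force: [-0.1, -0.3, 1.0]
grip_width: 0.85
grip_force: 0.0
```

{"method": "jog_arm", "body": {
  "rows": "0 0 0 0 0 0 1;0 0 0 0 0 0 1;0 0 0 0 0 0 1;0 0 0 0 0 0 1"
}}

```text
time: 4.25
position: [0.5174, 0.0182, 0.0298]
tool_rot: [0.0, 3.139, 0.001]
ft_force: [0.8, -0.8, 6.9]
grip_width: 0.614
grip_force: 15.2
```

{"method": "jog_arm", "body": {
  "rows": "0 0 -2 0 0 0 1;0 0 -3 0 0 0 1;0 0 -4 0 0 0 1;0 0 -4 0 0 0 1;0 0 0 0 0 0 1"
}}

```text
time: 4.88
position: [0.5181, 0.0187, 0.1615]
tool_rot: [-0.0, 3.136, 0.003]
ft_force: [0.5, 0.3, -2.2]
grip_width: 0.616
grip_force: 14.9
```

```bash
python3 plan.py 0.689 -0.257 0.16 90
```

```text
t 4.88 at [0.5181 0.0187 0.1615] q [-0.63  0.08  0.57  1.88 -0.05  1.19  1.53] w 0.616 gf 14.9
turn [0.002 0.006 0.   ] 1 rows of [0.002 0.006 0.   ] | shift before turn [-17.08 -27.57   0.19] 6 rows of [-2.85 -4.6   0.03] | shift after turn [-17.09 -27.57   0.15] [-2.85 -4.6   0.02]
```

```bash
python3 plan.py 0.689 -0.257 0.16 0; python3 - <<'E'
from m import *
d=shot('top');s=shot('side')
for c in blobs(s,(60,100,20),(90,255,255),100): x,y,w,h=cv2.boundingRect(c); print('side',x,y,w,h,onz(s,x+w/2,y+h-1,0).round(3))
for c in blobs(d,(60,80,10),(90,255,255),60): x,y,w,h=cv2.boundingRect(c); print('top',x,y,w,h,onz(d,x+w/2,y+h/2,0.08).round(3))
E
```

```text
t 4.88 at [0.5181 0.0187 0.1615] q [-0.63  0.08  0.57  1.88 -0.05  1.19  1.53] w 0.616 gf 14.9
turn [0.006 0.003 1.571] 9 rows of [0.001 0.    0.175] | shift before turn [-17.08 -27.57   0.19] 6 rows of [-2.85 -4.6   0.03] | shift after turn [-27.57  17.09   0.15] [-4.6   2.85  0.02]
side 365 211 26 45 [ 0.642 -0.414 -0.   ]
side 188 131 28 41 [0.633 0.383 0.   ]
top 101 281 14 42 [0.153 0.482 0.08 ]
top 358 134 25 21 [ 0.645 -0.386  0.08 ]
top 113 131 36 35 [0.651 0.403 0.08 ]
```

{"method": "jog_arm", "body": {
  "rows": "0 0 0 0 0 0.175 1;0 0 0 0 0 0.175 1;0 0 0 0 0 0.175 1;0 0 0 0 0 0.175 1;0 0 0 0 0 0.175 1"
}}

```text
time: 5.6
position: [0.5146, 0.0183, 0.1564]
tool_rot: [-1.338, -2.839, 0.004]
ft_force: [-0.3, -0.3, -0.7]
grip_width: 0.616
grip_force: 14.9
```

{"method": "jog_arm", "body": {
  "rows": "0 0 0 0 0 0.175 1;0 0 0 0 0 0.175 1;0 0 0 0 0 0.175 1;0 0 0 0 0 0.171 1;-4.6 2.85 0 0 0 0 1"
}}

```text
time: 6.22
position: [0.5428, -0.023, 0.1562]
tool_rot: [-2.211, -2.225, 0.002]
ft_force: [1.1, -0.6, -1.1]
grip_width: 0.61
grip_force: 14.8
```

{"method": "jog_arm", "body": {
  "rows": "-4.6 2.85 0 0 0 0 1;-4.6 2.85 0 0 0 0 1;-4.6 2.85 0 0 0 0 1;-4.6 2.85 0 0 0 0 1;-4.6 2.85 0 0 0 0 1"
}}

```text
time: 6.85
position: [0.687, -0.2583, 0.1554]
tool_rot: [-2.218, -2.219, 0.003]
ft_force: [1.0, -0.1, -1.0]
grip_width: 0.616
grip_force: 1.3
```

{"method": "jog_arm", "body": {
  "rows": "0 0 0 0 0 0 1;0 0 0 0 0 0 1"
}}

```text
time: 7.1
position: [0.686, -0.257, 0.156]
tool_rot: [-2.22, -2.218, 0.002]
ft_force: [0.0, 0.4, -1.8]
grip_width: 0.632
grip_force: 15.0
```

```bash
python3 plan.py 0.689 -0.257 0.036 0; python3 -c "
from h import *
shot('side','s1.png');shot('top','t1.png')
import cv2
a=cv2.imread('pics/s1.png');b=cv2.imread('pics/t1.png')
cv2.imwrite('pics/st1.png',cv2.resize(np.hstack([a[130:290,240:440],b[60:220,230:430]]),None,fx=2,fy=2))"
```

```text
t 7.1 at [ 0.686 -0.257  0.156] q [-0.14  0.62  0.72  1.31 -0.4   1.36  0.57] w 0.632 gf 15.0
turn [-0.004 -0.002 -0.001] 1 rows of [-0.004 -0.002 -0.001] | shift before turn [-0.03  0.34 12.  ] 3 rows of [-0.01  0.11  4.  ] | shift after turn [-0.   0.3 12. ] [-0.   0.1  4. ]
```

View pics/st1.png

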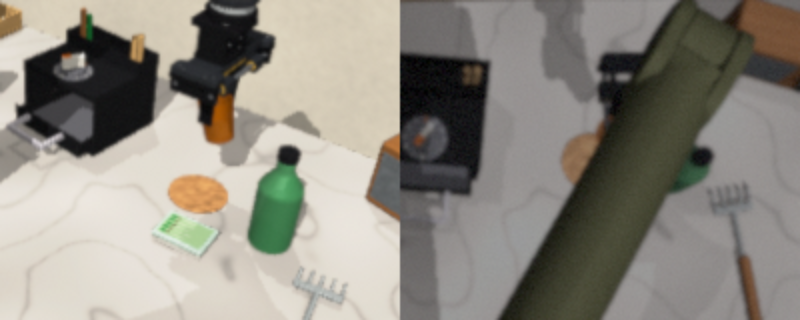

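The votive is still held upright, but the grip slackened briefly and it slipped down in the fingers. I'll measure its bottom height from the side view.

```bash
python3 - <<'E'
from m import *
s=shot('side')
for c in blobs(s,(5,130,50),(22,255,255),60):
    x,y,w,h=cv2.boundingRect(c)
    if 325<x<360 and y<205:
        print(x,y,w,h,cv2.minAreaRect(c))
        u,v=x+w/2-.5,y+h-1
        for z in np.arange(.04,.16,.01): print(z.round(3),np.round(proj(s,[.686-.013,-.257-.018,z]),1))
E
```

```text
342 172 15 29 ((349.0, 186.0), (28.0, 14.0), 90.0)
0.04 [345.  221.6]
0.05 [345.4 219.1]
0.06 [345.8 216.6]
0.07 [346.2 214.1]
0.08 [346.6 211.6]
0.09 [347.1 209. ]
0.1 [347.5 206.4]
0.11 [347.9 203.8]
0.12 [348.3 201.2]
0.13 [348.8 198.5]
0.14 [349.2 195.8]
0.15 [349.6 193.1]
```

{"method": "jog_arm", "body": {
  "rows": "0 0.1 3 0 0 0 1;0 0.1 3.5 0 0 0 1;0 0 3 0 0 0 1;0 0 1.3 0 0 0 1;0 0 0 0 0 0 1"
}}

```text
time: 7.88
position: [0.689, -0.2563, 0.0503]
tool_rot: [-2.219, -2.222, -0.0]
ft_force: [-0.0, 0.1, -0.4]
grip_width: 0.632
grip_force: 15.0
```

{"method": "jog_arm", "body": {
  "rows": "0 0 0.2 0 0 0 1;0 0 0 0 0 0 1"
}}

```text
time: 8.12
position: [0.6899, -0.2579, 0.05]
tool_rot: [2.22, 2.22, 0.002]
ft_force: [-0.4, 0.0, -1.4]
grip_width: 0.63
grip_force: 15.0
```

{"method": "jog_arm", "body": {
  "rows": "0 0 0.2 0 0 0 1;0 0 0 0 0 0 1"
}}

```text
time: 8.38
position: [0.6893, -0.2576, 0.0467]
tool_rot: [2.221, 2.221, 0.0]
ft_force: [1.1, 0.0, 0.2]
grip_width: 0.627
grip_force: 15.0
```

{"method": "jog_arm", "body": {
  "rows": "0 0 0.2 0 0 0 1;0 0 0 0 0 0 1"
}}

```text
time: 8.62
position: [0.6894, -0.2587, 0.0462]
tool_rot: [2.221, 2.22, 0.0]
ft_force: [-1.3, 0.9, 4.1]
grip_width: 0.631
grip_force: 14.7
```

{"method": "jog_arm", "body": {
  "rows": "0 0 0.1 0 0 0 1;0 0 0 0 0 0 1"
}}

```text
time: 8.88
position: [0.6895, -0.2592, 0.046]
tool_rot: [2.221, 2.219, 0.0]
ft_force: [-2.0, -0.1, 7.6]
grip_width: 0.629
grip_force: 14.6
```

{"method": "jog_arm", "body": {
  "rows": "0 0 0 0 0 0 -1;0 0 0 0 0 0 -1;0 0 0 0 0 0 -1;0 0 0 0 0 0 -1"
}}

```text
time: 9.38
position: [0.6891, -0.2574, 0.0432]
tool_rot: [-2.221, -2.221, 0.0]
ft_force: [0.7, -1.0, 0.1]
grip_width: 0.966
grip_force: 0.0
```

{"method": "jog_arm", "body": {
  "rows": "0 0 -2 0 0 0 -1;0 0 -4 0 0 0 -1;0 0 -4 0 0 0 -1;0 0 -4 0 0 0 -1;0 0 0 0 0 0 -1"
}}

```text
time: 10.0
position: [0.6912, -0.2592, 0.19]
tool_rot: [2.216, 2.215, 0.006]
ft_force: [0.2, 0.5, -0.3]
grip_width: 0.998
grip_force: 0.0
```

```bash
python3 plan.py 0.55 0.05 0.18 90; cat > vo2.py <<'E'
from m import *
s=shot('side')
for c in blobs(s,(5,130,40),(22,255,255),60):
    x,y,w,h=cv2.boundingRect(c); print(x,y,w,h,onz(s,x+(w-1)/2,y+(h-1)/2,.0365).round(4))
E
python3 vo2.py
```

```text
t 10.0 at [ 0.6912 -0.2592  0.19  ] q [-0.14  0.6   0.73  1.27 -0.39  1.4   0.56] w 0.998 gf 0.0
turn [ 0.004  0.009 -1.571] 9 rows of [ 0.     0.001 -0.175] | shift before turn [ 30.92 -14.14   0.78] 6 rows of [ 5.15 -2.36  0.13] | shift after turn [14.12 30.92  1.  ] [2.35 5.15 0.17]
0 336 25 48 [-0.2561  0.0198  0.0365]
372 293 22 41 [ 0.4193 -0.5271  0.0365]
465 259 47 125 [ 0.56   -0.7456  0.0365]
325 207 32 29 [ 0.6703 -0.2604  0.0365]
424 183 88 79 [ 0.9422 -0.5911  0.0365]
146 171 34 10 [0.4657 0.4259 0.0365]
5 169 65 38 [0.0757 0.7439 0.0365]
145 131 20 16 [0.653  0.7556 0.0365]
152 103 10 22 [0.8623 1.0426 0.0365]
0 89 111 71 [0.4033 1.3897 0.0365]
162 53 88 104 [1.1413 0.9338 0.0365]
0 16 129 75 [1.343  3.5842 0.0365]
118 0 23 9 [5.8058 9.7437 0.0365]
0 0 113 33 [3.3429 9.1158 0.0365]
```

```bash
python3 plan.py 0.606 0.0437 0.19 83.2
```

```text
t 10.05 at [ 0.6902 -0.2585  0.1871] q [-0.14  0.6   0.73  1.27 -0.39  1.4   0.56] w 1.0 gf 0.0
turn [ 0.003  0.005 -1.452] 9 rows of [ 0.     0.001 -0.161] | shift before turn [30.22 -8.42 -0.38] 6 rows of [ 5.04 -1.4  -0.06] | shift after turn [11.94 29.02 -0.29] [ 1.99  4.84 -0.05]
```

{"method": "jog_arm", "body": {
  "rows": "5.04 -1.4 0 0 0 0 1;5.04 -1.4 0 0 0 0 1;5.04 -1.4 0 0 0 0 1;5.04 -1.4 0 0 0 0 1;5.04 -1.4 0 0 0 0 1"
}}

```text
time: 10.68
position: [0.6178, -0.0038, 0.1827]
tool_rot: [-2.22, -2.221, 0.002]
ft_force: [-0.5, -0.2, 1.0]
grip_width: 0.516
grip_force: 0.0
```

{"method": "jog_arm", "body": {
  "rows": "5.04 -1.4 0 0 0 0 1;0 0 0 0 0 -0.161 1;0 0 0 0 0 -0.161 1;0 0 0 0 0 -0.161 1;0 0 0 0 0 -0.161 1"
}}

```text
time: 11.3
position: [0.6043, 0.0449, 0.1827]
tool_rot: [-1.396, -2.813, 0.002]
ft_force: [0.3, -0.7, -0.3]
grip_width: 0.02
grip_force: 0.0
```

{"method": "jog_arm", "body": {
  "rows": "0 0 0 0 0 -0.161 1;0 0 0 0 0 -0.161 1;0 0 0 0 0 -0.161 1;0 0 0 0 0 -0.161 1;0 0 0 0 0 -0.161 1"
}}

```text
time: 11.92
position: [0.6043, 0.0447, 0.1827]
tool_rot: [-0.183, -3.134, 0.001]
ft_force: [-0.4, 0.3, 0.1]
grip_width: 0.001
grip_force: 0.0
```

{"method": "jog_arm", "body": {
  "rows": "0 0 0 0 0 0 1;0 0 4 0 0 0 1;0 0 4 0 0 0 1;0 0 0 0 0 0 1;0 0 0 0 0 0 1"
}}

```text
time: 12.55
position: [0.6059, 0.0448, 0.1048]
tool_rot: [0.193, 3.134, 0.0]
ft_force: [0.6, -0.5, 0.4]
grip_width: 0.006
grip_force: 0.0
```

```bash
python3 plan.py 0.606 0.0437 0.026 83.2; python3 -c "
from h import *
shot('side','s2.png');import cv2
a=cv2.imread('pics/s2.png')
cv2.imwrite('pics/s2c.png',cv2.resize(a[130:270,220:400],None,fx=4,fy=4,interpolation=cv2.INTER_CUBIC))"
```

```text
t 12.55 at [0.6059 0.0448 0.1048] q [-0.53  0.34  0.49  1.72 -0.17  1.13  1.47] w 0.006 gf 0.0
turn [ 0.     0.001 -0.004] 1 rows of [ 0.     0.001 -0.004] | shift before turn [-0.01 -0.11  7.88] 2 rows of [-0.   -0.05  3.94] | shift after turn [-0.02 -0.11  7.88] [-0.01 -0.05  3.94]
```

View pics/s2c.png

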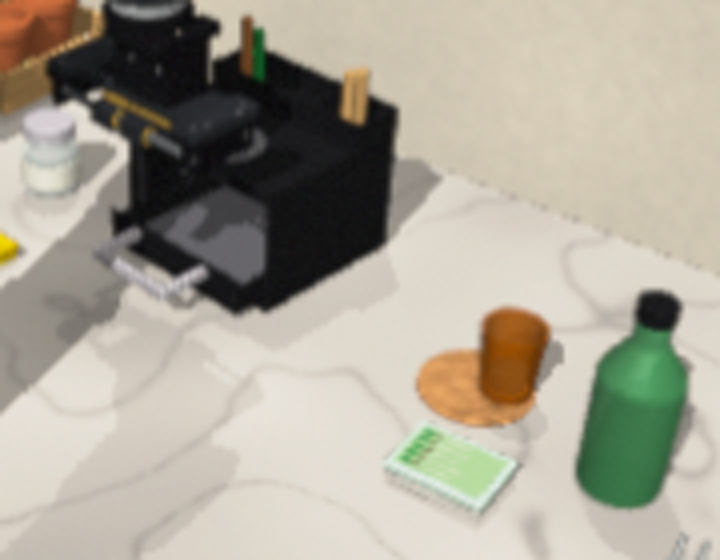

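{"method": "jog_arm", "body": {
  "rows": "0 0 4 0 0 0 1;0 0 3.8 0 0 0 1;0 0 0 0 0 0 1;2 0 0 0 0 0 1;2 0 0 0 0 0 1"
}}

```text
time: 13.22
position: [0.5685, 0.0494, 0.0288]
tool_rot: [0.192, 3.129, 0.001]
ft_force: [2.1, 0.1, -0.4]
grip_width: 0.006
grip_force: 1.2
```

{"method": "jog_arm", "body": {
  "rows": "2 0 0 0 0 0 1;2 0 0 0 0 0 1;2 0 0 0 0 0 1;2 0 0 0 0 0 1;1 0 0 0 0 0 1"
}}

```text
time: 13.85
position: [0.4784, 0.0608, 0.0285]
tool_rot: [0.192, 3.13, 0.003]
ft_force: [1.9, -0.8, 1.9]
grip_width: 0.003
grip_force: 1.0
```

{"method": "jog_arm", "body": {
  "rows": "1 0 0 0 0 0 1;0.4 0 0 0 0 0 1;0.3 0 0 0 0 0 1;0 0 0 0 0 0 1;0 0 0 0 0 0 1"
}}

```text
time: 14.48
position: [0.4666, 0.0624, 0.0276]
tool_rot: [0.191, 3.121, 0.002]
ft_force: [15.4, -1.6, -6.3]
grip_width: 0.005
grip_force: 7.4
```

```bash
cat > tray.py <<'E'
from m import *
d=shot('top')
a=np.clip(255*(d['img'][80:230,190:340]/200.)**.5,0,255).astype(np.uint8)
cv2.imwrite('pics/tr.png',cv2.resize(a,None,fx=4,fy=4,interpolation=cv2.INTER_CUBIC))
s=shot('side'); print('votive',onz(s,348.5,219,.0365),'foot',onz(s,347.5,228.7,.004))
E
python3 tray.py;python3 plan.py 0.606 0.0437 0.026 83.2
```

```text
votive [ 0.69677592 -0.27502273  0.0365    ] foot [ 0.68842851 -0.28101576  0.004     ]
t 14.57 at [0.4666 0.0624 0.0276] q [-0.64  0.13  0.48  2.12 -0.08  0.89  1.33] w 0.009 gf 7.4
turn [ 0.002  0.015 -0.004] 1 rows of [ 0.002  0.015 -0.004] | shift before turn [-14.06  -0.15   0.37] 3 rows of [-4.69 -0.05  0.12] | shift after turn [-14.07  -0.21   0.16] [-4.69 -0.07  0.05]
```

{"method": "jog_arm", "body": {
  "rows": "-0.8 0 0 0 0 0 1;0 0 0 0 0 0 1;0 0 -5 0 0 0 1;0 0 -6 0 0 0 1;0 0 -6 0 0 0 1"
}}

```text
time: 15.2
position: [0.4657, 0.0616, 0.1967]
tool_rot: [-0.191, -3.133, 0.001]
ft_force: [1.5, 0.5, 1.1]
grip_width: 0.006
grip_force: 0.0
```

```bash
python3 plan.py 0.419 0.35 0.2 0
```

```text
t 15.2 at [0.4657 0.0616 0.1967] q [-0.68 -0.07  0.48  1.93  0.03  1.28  1.23] w 0.006 gf 0.0
turn [-0.002 -0.002  1.449] 9 rows of [-0.    -0.     0.161] | shift before turn [ 8.13 28.06 -0.32] 5 rows of [ 1.63  5.61 -0.06] | shift after turn [28.84 -4.67 -0.33] [ 5.77 -0.93 -0.07]
```

{"method": "jog_arm", "body": {
  "rows": "1.63 5.61 0 0 0 0 -1;1.63 5.61 0 0 0 0 -1;1.63 5.61 0 0 0 0 -1;1.63 5.61 0 0 0 0 -1;1.63 5.61 0 0 0 0 -1"
}}

```text
time: 15.82
position: [0.4188, 0.3513, 0.195]
tool_rot: [-0.191, -3.134, 0.002]
ft_force: [1.0, 0.2, 0.7]
grip_width: 0.487
grip_force: 0.0
```

{"method": "jog_arm", "body": {
  "rows": "0 0 0 0 0 0.161 -1;0 0 0 0 0 0.161 -1;0 0 0 0 0 0.161 -1;0 0 0 0 0 0.161 -1;0 0 0 0 0 0.161 -1"
}}

```text
time: 16.45
position: [0.4192, 0.3495, 0.1948]
tool_rot: [-1.411, -2.806, 0.004]
ft_force: [-0.1, -0.2, -1.1]
grip_width: 0.986
grip_force: 0.0
```

{"method": "jog_arm", "body": {
  "rows": "0 0 0 0 0 0.161 -1;0 0 0 0 0 0.161 -1;0 0 0 0 0 0.161 -1;0 0 0 0 0 0.161 -1;0 0 0 0 -0.17 0 -1"
}}

```text
time: 17.08
position: [0.4212, 0.3453, 0.1964]
tool_rot: [2.139, 2.121, -0.187]
ft_force: [-0.1, 0.1, -0.3]
grip_width: 0.999
grip_force: 0.0
```

```bash
python3 plan.py 0.419 0.353 0.12 -1.5 -10;  python3 tray.py
```

```text
t 17.07 at [0.4212 0.3453 0.1964] q [-1.06  0.21  0.28  1.67  0.07  1.4  -0.81] w 0.999 gf 0.0
turn [0.003 0.    0.017] 1 rows of [0.003 0.    0.017] | shift before turn [ 2.09 -0.23  7.39] 2 rows of [ 1.04 -0.12  3.69] | shift after turn [ 2.08 -0.24  7.39] [ 1.04 -0.12  3.7 ]
votive [ 0.69677592 -0.27502273  0.0365    ] foot [ 0.68842851 -0.28101576  0.004     ]
```

View pics/tr.png

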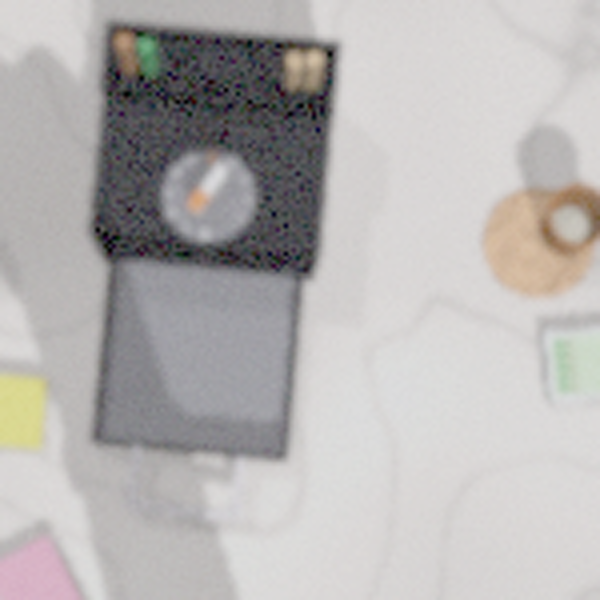

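```bash
python3 - <<'E'
from m import *
d=shot('top'); T=lambda u,v:(190-.5+(u+.5)/4,80-.5+(v+.5)/4)
A,B=onz(d,*T(97,440),.044),onz(d,*T(285,458),.044); print('front',A,B,(A+B)/2,np.degrees(np.arctan2((B-A)[1],(B-A)[0]))+90)
A,B=onz(d,*T(140,517),.041),onz(d,*T(235,520),.041);print('handle',A,B,(A+B)/2)
print('votive rim',onz(d,*T(572,222),.069),'coaster',onz(d,*T(538,242),.004))
for c in blobs(d,(35,25,110),(85,140,255)): print(c.mean(0)[0],rect(d,c,.018))
E
```

```text
front [0.51124283 0.13509771 0.044     ] [ 0.49245822 -0.02143381  0.044     ] [0.50185053 0.05683195 0.044     ] -6.8430719701209455
handle [0.44624174 0.10061803 0.041     ] [0.44188637 0.02146436 0.041     ] [0.44406406 0.06104119 0.041     ]
votive rim [ 0.6812512  -0.26385477  0.069     ] coaster [ 0.67784492 -0.24840775  0.004     ]
[159.77777778 219.17460317] ((0.417019248008728, 0.32380411028862), (0.06923627853393555, 0.04761713743209839), 88.78423309326172)
[338.06451613 170.48387097] ((0.568770170211792, -0.2899301052093506), (0.044330280274152756, 0.06934782862663269), 3.8537442684173584)
```

{"method": "jog_arm", "body": {
  "rows": "0 0 0 0 0 0.017 -1;1.04 -0.12 3.7 0 0 0 -1;1.04 -0.12 3.7 0 0 0 -1;0 0 0 0 0 0 -1;0 0 0 0 0 0 -1"
}}

```text
time: 17.85
position: [0.4194, 0.3576, 0.1209]
tool_rot: [2.152, 2.112, -0.177]
ft_force: [0.5, 0.4, 0.2]
grip_width: 1.001
grip_force: 0.0
```

```bash
python3 plan.py 0.419 0.351 0.005 -1.5 -10; python3 -c "
from h import *
shot('side','s3.png');import cv2
a=cv2.imread('pics/s3.png')
cv2.imwrite('pics/s3c.png',cv2.resize(a[110:240,90:250],None,fx=4,fy=4,interpolation=cv2.INTER_CUBIC))"
```

```text
t 17.85 at [0.4194 0.3576 0.1209] q [-1.06  0.28  0.27  1.74  0.05  1.26 -0.83] w 1.001 gf 0.0
turn [ 0.006 -0.006  0.007] 1 rows of [ 0.006 -0.006  0.007] | shift before turn [ 1.28 -0.08 11.53] 2 rows of [ 0.64 -0.04  5.77] | shift after turn [ 1.36 -0.02 11.53] [ 0.68 -0.01  5.76]
```

View pics/s3c.png

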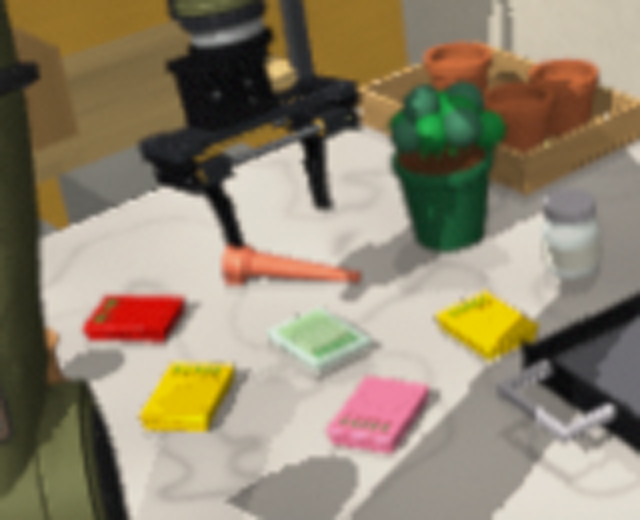

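{"method": "jog_arm", "body": {
  "rows": "0.64 0 5.7 0 0 0 -1;0.64 0 3.5 0 0 0 -1;0 0 2 0 0 0 -1;0 0 0 0 0 0 -1"
}}

```text
time: 18.4
position: [0.4188, 0.3512, 0.0068]
tool_rot: [2.151, 2.113, -0.181]
ft_force: [-0.6, 0.4, 0.8]
grip_width: 0.994
grip_force: 0.0
```

```bash
python3 plan.py 0.418 0.350 0.005 -1.5 -10
```

```text
t 18.4 at [0.4188 0.3512 0.0068] q [-1.04  0.4   0.26  1.84  0.02  1.04 -0.83] w 0.994 gf 0.0
turn [ 0.004 -0.004  0.008] 1 rows of [ 0.004 -0.004  0.008] | shift before turn [-0.09 -0.07  0.2 ] 1 rows of [-0.09 -0.07  0.2 ] | shift after turn [-0.08 -0.07  0.2 ] [-0.08 -0.07  0.2 ]
```

Close on plate A, then lift and check.

{"method": "jog_arm", "body": {
  "rows": "0 0 0.1 0 0 0 1;0 0 0 0 0 0 1;0 0 0 0 0 0 1;0 0 0 0 0 0 1;0 0 0 0 0 0 1",
  "force": 30
}}

```text
time: 19.02
position: [0.4189, 0.3521, 0.0064]
tool_rot: [2.15, 2.114, -0.178]
ft_force: [-1.0, -0.2, 5.5]
grip_width: 0.708
grip_force: 29.9
```

{"method": "jog_arm", "body": {
  "rows": "0 0 -3 0 0 0 1;0 0 -4 0 0 0 1;0 0 -5 0 0 0 1;0 0 -5 0 0 0 1;0 0 0 0 0 0 1"
}}

```text
time: 19.65
position: [0.4201, 0.3829, 0.177]
tool_rot: [2.151, 2.116, -0.168]
ft_force: [0.7, -0.2, -1.4]
grip_width: 0.706
grip_force: 29.9
```

```bash
python3 plan.py 0.45 0.2 0.25 0 40;python3 -c "
from h import *
shot('side','s4.png');import cv2
a=cv2.imread('pics/s4.png')
cv2.imwrite('pics/s4c.png',cv2.resize(a[90:240,90:270],None,fx=4,fy=4,interpolation=cv2.INTER_CUBIC))"
```

```text
t 19.65 at [0.4201 0.3829 0.177 ] q [-1.08  0.26  0.27  1.64  0.05  1.37 -0.85] w 0.706 gf 29.9
turn [ 0.012  0.861 -0.014] 5 rows of [ 0.002  0.172 -0.003] | shift before turn [-19.18   3.33  -4.21] 4 rows of [-4.79  0.83 -1.05] | shift after turn [ -9.32   2.99 -17.34] [-2.33  0.75 -4.34]
```

```bash
python3 plan.py 0.51 0.12 0.32 -6.8 -10
```

```text
t 19.7 at [0.419  0.3812 0.1743] q [-1.08  0.27  0.27  1.64  0.05  1.37 -0.85] w 0.71 gf 29.9
turn [ 0.022 -0.008  0.1  ] 1 rows of [ 0.022 -0.008  0.1  ] | shift before turn [-28.03   9.59  -9.99] 6 rows of [-4.67  1.6  -1.67] | shift after turn [-27.02  12.13 -10.03] [-4.5   2.02 -1.67]
```

View pics/s4c.png

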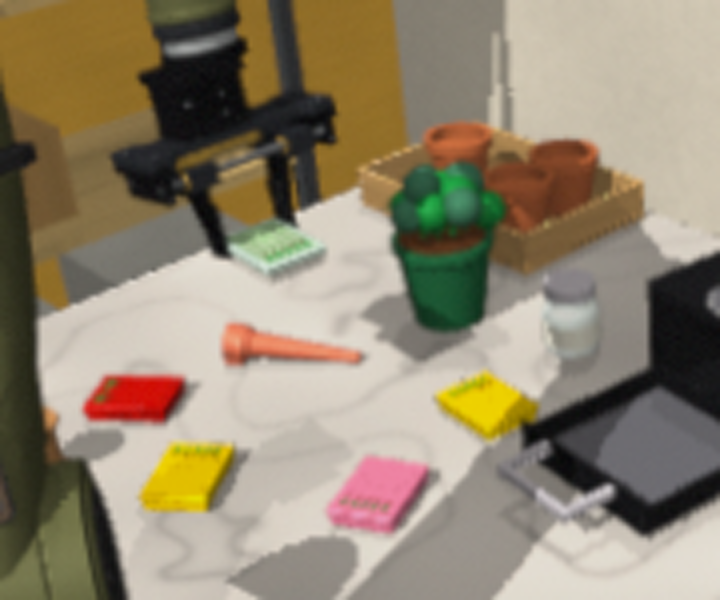

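Plate A is held level at (278,248) in the crop, gripped by its left end. Now I'll carry it over and begin tilting.

{"method": "jog_arm", "body": {
  "rows": "-4.67 1.6 -1.67 0 0 0 1;-4.67 1.6 -1.67 0 0 0 1;-4.67 1.6 -1.67 0 0 0 1;-4.67 1.6 -1.67 0 0 0 1;-4.67 1.6 -1.67 0 0 0 1"
}}

```text
time: 20.32
position: [0.4939, 0.1609, 0.2936]
tool_rot: [2.15, 2.114, -0.186]
ft_force: [0.6, 0.6, -1.2]
grip_width: 0.707
grip_force: 29.9
```

{"method": "jog_arm", "body": {
  "rows": "-4.67 1.6 -1.67 0 0 0 1;0 0 0 0.02 -0.008 0.1 1;0 0 0 0 0.17 0 1;0 0 0 0 0.17 0 1;0 0 0 0 0.17 0 1"
}}

```text
time: 20.95
position: [0.5092, 0.1191, 0.3179]
tool_rot: [-2.166, -1.921, -0.367]
ft_force: [-0.5, -0.7, -1.0]
grip_width: 0.704
grip_force: 29.9
```

{"method": "jog_arm", "body": {
  "rows": "0 0 0 0 0.17 0 1;0 0 0 0 0.17 0 1;0 0 0 0 0 0 1"
}}

```text
time: 21.32
position: [0.5087, 0.1159, 0.3157]
tool_rot: [-1.963, -1.725, -0.676]
ft_force: [-0.9, 0.2, -0.5]
grip_width: 0.709
grip_force: 29.9
```

```bash
python3 plan.py 0.5533 0.088 0.25 -6.8 80
```

```text
t 21.32 at [0.5087 0.1159 0.3157] q [-0.61 -0.05  0.76  1.83 -0.64  1.42  0.15] w 0.709 gf 29.9
turn [ 0.004  0.727 -0.01 ] 5 rows of [ 0.001  0.145 -0.002] | shift before turn [-5.79  4.82  3.77] 2 rows of [-2.89  2.41  1.88] | shift after turn [-6.86  4.76 -1.06] [-3.43  2.38 -0.53]
```

{"method": "jog_arm", "body": {
  "rows": "-2.9 2.4 1.9 0 0 0 1;-2.9 2.4 1.9 0 0 0 1;0 0 0 0 0.145 0 1;0 0 0 0 0.145 0 1;0 0 0 0 0.145 0 1"
}}

```text
time: 21.95
position: [0.5544, 0.0945, 0.2527]
tool_rot: [-1.643, -1.463, -1.015]
ft_force: [-0.2, 0.9, -1.9]
grip_width: 0.71
grip_force: 29.9
```

{"method": "jog_arm", "body": {
  "rows": "0 0 0 0 0.145 0 1;0 0 0 0 0.147 0 1;0 0 0 0 0 0 1;0 0 0 0 0 0 1"
}}

```text
time: 22.45
position: [0.5549, 0.0936, 0.2538]
tool_rot: [-1.428, -1.272, -1.199]
ft_force: [-0.0, 0.6, -0.6]
grip_width: 0.707
grip_force: 29.9
```

```bash
python3 plan.py 0.5533 0.088 0.15 -6.8 80
```

```text
t 22.45 at [0.5549 0.0936 0.2538] q [-0.14  0.55  0.69  1.89 -1.42  1.93  0.88] w 0.707 gf 29.9
turn [-0.004 -0.     0.   ] 1 rows of [-0.004 -0.     0.   ] | shift before turn [-10.32  -0.09   1.23] 2 rows of [-5.16 -0.05  0.62] | shift after turn [-10.32  -0.09   1.24] [-5.16 -0.05  0.62]
```

{"method": "jog_arm", "body": {
  "rows": "-3 0 0 0 0 0 1;-3 0 0 0 0 0 1;0 0 0 0 0 0 1"
}}

```text
time: 22.82
position: [0.5535, 0.0831, 0.1946]
tool_rot: [-1.429, -1.271, -1.2]
ft_force: [0.9, 0.3, 0.0]
grip_width: 0.711
grip_force: 29.9
```

```bash
python3 plan.py 0.5533 0.088 0.09 -6.8 80;python3 -c "
from h import *
shot('side','s5.png');import cv2
a=cv2.imread('pics/s5.png')
cv2.imwrite('pics/s5c.png',cv2.resize(a[80:260,190:390],None,fx=3,fy=3,interpolation=cv2.INTER_CUBIC))"
```

```text
t 22.82 at [0.5535 0.0831 0.1946] q [-0.09  0.66  0.67  1.9  -1.43  1.94  1.  ] w 0.711 gf 29.9
turn [-0.003 -0.001 -0.   ] 1 rows of [-0.003 -0.001 -0.   ] | shift before turn [-10.22  -0.07   2.28] 2 rows of [-5.11 -0.04  1.14] | shift after turn [-10.21  -0.08   2.29] [-5.11 -0.04  1.15]
```

View pics/s5c.png

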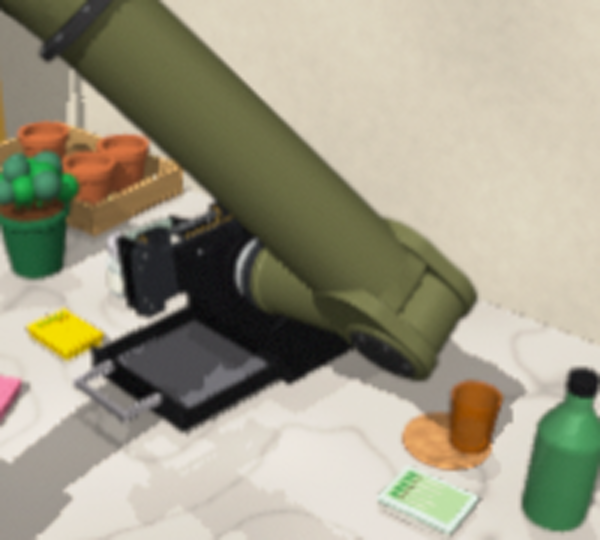

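{"method": "jog_arm", "body": {
  "rows": "-3.5 0 0.8 0 0 0 1;-3.5 0 0.8 0 0 0 1;-2.5 0 0.5 0 0 0 1;0 0 0 0 0 0 1;0 0 0 0 0 0 1"
}}

```text
time: 23.5
position: [0.5551, 0.0865, 0.0998]
tool_rot: [-1.427, -1.272, -1.205]
ft_force: [0.3, 0.6, 0.1]
grip_width: 0.71
grip_force: 29.9
```

```bash
python3 plan.py 0.5533 0.088 0.0815 -6.8 80;python3 -c "
from h import *
shot('side','s6.png');import cv2
shot('top','t6.png')
a=cv2.imread('pics/s6.png')[100:220,190:340];b=cv2.imread('pics/t6.png')[100:220,190:290]
cv2.imwrite('pics/s6c.png',cv2.resize(np.hstack([a,b]),None,fx=3,fy=3,interpolation=cv2.INTER_CUBIC))"
```

```text
t 23.5 at [0.5551 0.0865 0.0998] q [-0.05  0.84  0.6   1.88 -1.47  1.92  1.15] w 0.71 gf 29.9
turn [-0.    -0.003  0.004] 1 rows of [-0.    -0.003  0.004] | shift before turn [-1.78 -0.21  0.43] 1 rows of [-1.78 -0.21  0.43] | shift after turn [-1.78 -0.2   0.44] [-1.78 -0.2   0.44]
```

View pics/s6c.png

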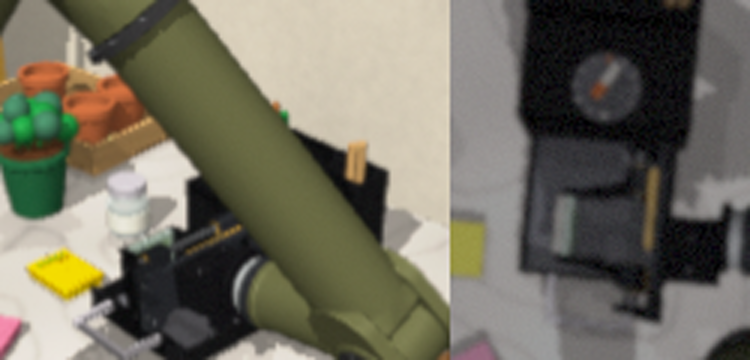

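The top view at crop (565,225) shows the plate upright in the left half of the tray, clear of the walls. Now I'll lower it until it touches.

{"method": "jog_arm", "body": {
  "rows": "-0.8 0 0.2 0 0 0 1;-0.5 0 0.1 0 0 0 1;0 0 0 0 0 0 1;0 0 0 0 0 0 1"
}}

```text
time: 24.1
position: [0.5543, 0.0872, 0.0839]
tool_rot: [-1.429, -1.269, -1.203]
ft_force: [-0.2, 0.2, -1.1]
grip_width: 0.713
grip_force: 29.9
```

{"method": "jog_arm", "body": {
  "rows": "-0.2 0 0 0 0 0 1;0 0 0 0 0 0 1;0 0 0 0 0 0 1"
}}

```text
time: 24.48
position: [0.5543, 0.087, 0.0833]
tool_rot: [-1.426, -1.269, -1.205]
ft_force: [-1.6, 0.1, 5.6]
grip_width: 0.708
grip_force: 29.9
```

{"method": "jog_arm", "body": {
  "rows": "-0.2 0 0 0 0 0 1;0 0 0 0 0 0 1;0 0 0 0 0 0 1"
}}

```text
time: 24.85
position: [0.5547, 0.0869, 0.0831]
tool_rot: [-1.423, -1.268, -1.208]
ft_force: [-0.9, -0.1, 9.4]
grip_width: 0.707
grip_force: 29.8
```

{"method": "jog_arm", "body": {
  "rows": "-0.1 0 0 0 0 0 1;0 0 0 0 0 0 1;0 0 0 0 0 0 1"
}}

```text
time: 25.22
position: [0.5549, 0.0868, 0.0831]
tool_rot: [-1.421, -1.268, -1.21]
ft_force: [-2.7, -0.2, 12.2]
grip_width: 0.711
grip_force: 29.8
```

{"method": "jog_arm", "body": {
  "rows": "0.2 0 0 0 0 0 1;0 0 0 0 0 0 0.2;0 0 0 0 0 0 -0.7;0 0 0 0 0 0 -1;0 0 0 0 0 0 -1"
}}

```text
time: 25.85
position: [0.5542, 0.0867, 0.0806]
tool_rot: [-1.43, -1.269, -1.202]
ft_force: [0.4, 0.7, 0.2]
grip_width: 0.95
grip_force: 0.0
```

{"method": "jog_arm", "body": {
  "rows": "0 0 0 0 0 0 -1;0 0 0 0 0 0 -1;0 0 -1 0 0 0 -1;0 0 -2 0 0 0 -1;0 0 -2 0 0 0 -1"
}}

```text
time: 26.48
position: [0.5484, 0.0358, 0.0899]
tool_rot: [-1.43, -1.269, -1.204]
ft_force: [0.4, -0.1, -0.3]
grip_width: 1.001
grip_force: 0.0
```

```bash
python3 plan.py 0.56 -0.0 0.25 -6.8 80; cat > pl.py <<'E'
from m import *
d=shot('top')
# plates in tray: whitish/greenish bright things over dark tray
o=np.array([.725,.0295]); a=np.radians(-6.8); ex=np.array([np.cos(a),np.sin(a)]); ey=np.array([-ex[1],ex[0]])
for c in blobs(d,(35,18,60),(95,140,255),12):
    x,y=c.mean(0)[0]
    (p,sz,an)=rect(d,c,.096); q=np.array(p)-o; print((x.round(),y.round()),'z96 world',np.round(p,3),'size',np.round(sz,3),an.__round__(1),'caddy',np.round([q@ex,q@ey],3),'area',cv2.contourArea(c))
E
python3 pl.py
```

```text
t 26.48 at [0.5484 0.0358 0.0899] q [ 0.03  0.89  0.61  1.83 -1.42  1.97  1.18] w 1.001 gf 0.0
turn [ 0.001 -0.002  0.001] 1 rows of [ 0.001 -0.002  0.001] | shift before turn [15.19  1.59 -6.11] 3 rows of [ 5.06  0.53 -2.04] | shift after turn [15.18  1.58 -6.15] [ 5.06  0.53 -2.05]
(np.float64(286.0), np.float64(345.0)) z96 world [ 0.012 -0.088] size [0.013 0.031] 47.9 caddy [-0.694 -0.201] area 13.5
(np.float64(105.0), np.float64(310.0)) z96 world [0.139 0.483] size [0.084 0.167] 70.9 caddy [-0.636  0.381] area 182.5
(np.float64(268.0), np.float64(264.0)) z96 world [ 0.267 -0.035] size [0.013 0.024] 61.8 caddy [-0.447 -0.119] area 12.5
(np.float64(312.0), np.float64(242.0)) z96 world [ 0.333 -0.179] size [0.011 0.025] 31.9 caddy [-0.365 -0.253] area 12.5
(np.float64(230.0), np.float64(176.0)) z96 world [0.55  0.076] size [0.009 0.058] 83.7 caddy [-0.179  0.026] area 31.0
(np.float64(338.0), np.float64(167.0)) z96 world [ 0.567 -0.269] size [0.039 0.073] 3.1 caddy [-0.122 -0.315] area 206.0
(np.float64(371.0), np.float64(149.0)) z96 world [ 0.636 -0.381] size [0.046 0.092] 24.9 caddy [-0.04  -0.418] area 168.0
(np.float64(131.0), np.float64(148.0)) z96 world [0.651 0.399] size [0.12  0.117] 8.1 caddy [-0.117  0.358] area 1016.0
```

{"method": "jog_arm", "body": {
  "rows": "3 0 -1 0 0 0 -1;4 0 -1 0 0 0 -1;5 0 0 0 0 0 -1;5 0 0 0 0 0 -1;0 0 0 0 -0.17 0 -1"
}}

```text
time: 27.15
position: [0.5495, 0.0457, 0.2614]
tool_rot: [-1.562, -1.384, -1.1]
ft_force: [1.0, -0.5, -0.7]
grip_width: 0.999
grip_force: 0.0
```

{"method": "jog_arm", "body": {
  "rows": "0 0 0 0 -0.17 0 -1;0 0 0 0 -0.17 0 -1;0 0 0 0 -0.17 0 -1;0 0 0 0 -0.17 0 -1;0 0 0 0 -0.17 0 -1"
}}

```text
time: 27.78
position: [0.5497, 0.0451, 0.2618]
tool_rot: [-2.146, -1.9, -0.41]
ft_force: [-0.8, 1.6, -0.2]
grip_width: 1.0
grip_force: 0.0
```

{"method": "jog_arm", "body": {
  "rows": "0 0 0 0 -0.17 0 -1;0 0 0 0 -0.17 0 -1;0 0 0 0 -0.17 0 -1;0 0 0 0 0 0 -1"
}}

```text
time: 28.28
position: [0.5492, 0.0513, 0.2598]
tool_rot: [2.275, 2.034, -0.15]
ft_force: [-0.0, -0.5, 0.1]
grip_width: 1.0
grip_force: 0.0
```

```bash
python3 plan.py 0.5695 -0.26 0.2 4 -10; python3 - <<'E'
from m import *
d=shot('top'); s=shot('side')
for n,c0 in(('top',d),('side',s)):
  for c in blobs(c0,(35,25,110),(85,140,255)):
    print(n,c.mean(0)[0].round(),rect(c0,c,.018))
for c in blobs(d,(0,80,40),(22,255,255),20):
    x,y,w,h=cv2.boundingRect(c)
    if 300<x<350 and 110<y<160: print('cork+votive',x,y,w,h)
E
```

```text
t 28.27 at [0.5492 0.0513 0.2598] q [-0.9   0.14  0.75  1.64  0.03  1.43 -0.27] w 1.0 gf 0.0
turn [-0.029 -0.044 -0.179] 2 rows of [-0.014 -0.022 -0.09 ] | shift before turn [-29.67   5.49   9.92] 6 rows of [-4.95  0.92  1.65] | shift after turn [-29.68  -0.15  11.31] [-4.95 -0.02  1.88]
top [338. 170.] ((0.5687851309776306, -0.2896001636981964), (0.04491738602519035, 0.06839720159769058), 4.866166591644287)
side [332. 245.] ((0.5735142827033997, -0.29084163904190063), (0.05568719282746315, 0.07546794414520264), 4.730036735534668)
side [378. 236.] ((0.7205474376678467, -0.375673770904541), (0.238783597946167, 0.0761011391878128), 20.1815242767334)
side [240. 193.] ((0.5977922081947327, 0.1207704097032547), (0.15464389324188232, 0.048387933522462845), 44.66679000854492)
side [191. 142.] ((0.7660699486732483, 0.6210105419158936), (0.2616531252861023, 0.04107792302966118), 39.30081558227539)
cork+votive 311 126 31 28
```

```bash
cat > vo3.py <<'E'
from m import *
import sys
s=shot('side'); d=shot('top')
for n,c0,(x0,x1,y0,y1) in(('side',s,(315,370,195,250)),('top',d,(300,352,115,162))):
    im=c0['img'][y0:y1,x0:x1]; hsv=cv2.cvtColor(im,cv2.COLOR_BGR2HSV)
    m=(hsv[...,1]>80)&(hsv[...,0]<25)
    v=hsv[...,2][m].reshape(-1,1); sat=hsv[...,1][m]
    f=np.float32(np.c_[im[m].reshape(-1,3)])
    _,l,cen=cv2.kmeans(f,2,None,(3,30,.5),5,cv2.KMEANS_PP_CENTERS)
    print(n,cen.round())
    k=np.argmin(cen.sum(1)); mm=np.zeros(m.shape,np.uint8); mm[m]=(l[:,0]==k)*255
    mm=cv2.morphologyEx(mm,cv2.MORPH_OPEN,np.ones((2,2)))
    cs,_=cv2.findContours(mm,0,1); c=max(cs,key=cv2.contourArea); x,y,w,h=cv2.boundingRect(c)
    u,t=x+x0+(w-1)/2,y+y0+(h-1)/2; print('votive box',x+x0,y+y0,w,h,onz(c0,u,t,.0365 if n=='side' else .069).round(4))
    mc=(m*255).astype(np.uint8); 
    if n=='side':
        for z in(.0,.069): print('pred for (.689,-.262) z',z,np.round(proj(s,[.689,-.262,z+.004*(z==0)]),1))
E
python3 vo3.py
```

```text
side [[ 22.  77. 136.]
 [ 93. 146. 203.]]
votive box 340 209 18 24 [ 0.6897 -0.279   0.0365]
pred for (.689,-.262) z 0.0 [342.6 226.3]
pred for (.689,-.262) z 0.069 [345.1 210.5]
top [[ 76. 101. 131.]
 [ 39.  57.  82.]]
votive box 324 127 19 19 [ 0.6783 -0.265   0.069 ]
```

```bash
python3 - <<'E'
from m import *
s=shot('side'); d=shot('top')
for p in [(.678,-.265),(.685,-.27),(.69,-.279)]: print(p,np.round(proj(s,[*p,.0365]),1),np.round(proj(d,[*p,.069]),1))
print('coaster pred',np.round(proj(s,[.679,-.25,.004]),1),np.round(proj(d,[.679,-.25,.004]),1))
print(tri(d,(333,136),s,(348.5,212.5)))
E
```

```text
(0.678, -0.265) [342.9 220.5] [333.  136.1]
(0.685, -0.27) [345.4 220.1] [334.4 134. ]
(0.69, -0.279) [348.5 220.4] [337.  132.4]
coaster pred [337.9 226.2] [324.6 139.8]
(array([ 0.68275867, -0.27082174,  0.06720174]), np.float64(0.012976384365867219))
```

```bash
python3 plan.py 0.569 -0.254 0.13 4.5 -5
```

```text
t 28.57 at [0.5494 0.0446 0.2609] q [-0.89  0.14  0.75  1.64  0.03  1.43 -0.27] w 1.001 gf 0.0
turn [-0.021  0.042 -0.2  ] 2 rows of [-0.011  0.021 -0.1  ] | shift before turn [-27.46   5.6   16.77] 6 rows of [-4.58  0.93  2.8 ] | shift after turn [-28.67  -0.39  15.64] [-4.78 -0.06  2.61]
```

{"method": "jog_arm", "body": {
  "rows": "-4.58 0.93 2.8 0 0 0 -1;-4.58 0.93 2.8 0 0 0 -1;-4.58 0.93 2.8 0 0 0 -1;-4.58 0.93 2.8 0 0 0 -1;-4.58 0.93 2.8 0 0 0 -1"
}}

```text
time: 29.2
position: [0.5663, -0.2047, 0.1515]
tool_rot: [2.284, 2.023, -0.146]
ft_force: [0.5, 0.7, 0.5]
grip_width: 0.998
grip_force: 0.0
```

{"method": "jog_arm", "body": {
  "rows": "-4.58 0.93 2.8 0 0 0 -1;0 0 0 -0.011 0.021 -0.1 -1;0 0 0 -0.01 0.021 -0.1 -1;0 0 0 0 0 0 -1;0 0 0 0 0 0 -1"
}}

```text
time: 29.82
position: [0.57, -0.2522, 0.1301]
tool_rot: [2.086, 2.26, -0.092]
ft_force: [-0.3, -0.0, 1.0]
grip_width: 0.999
grip_force: 0.0
```

```bash
python3 plan.py 0.569 -0.2635 0.008 4.5 -5
```

```text
t 29.82 at [ 0.57   -0.2522  0.1301] q [-0.33  0.37  0.81  1.7  -0.21  1.14  0.6 ] w 0.999 gf 0.0
turn [0.    0.001 0.001] 1 rows of [0.    0.001 0.001] | shift before turn [-0.04 -0.19 12.26] 3 rows of [-0.01 -0.06  4.09] | shift after turn [-0.05 -0.19 12.26] [-0.02 -0.06  4.09]
```

{"method": "jog_arm", "body": {
  "rows": "0 0 4 0 0 0 -1;0 0 4 0 0 0 -1;0 0 2.5 0 0 0 -1;0 0 1.6 0 0 0 -1;0 0 0 0 0 0 -1"
}}

```text
time: 30.45
position: [0.5704, -0.2621, 0.0086]
tool_rot: [2.084, 2.263, -0.095]
ft_force: [-1.2, 0.5, 0.3]
grip_width: 0.997
grip_force: 0.0
```

{"method": "jog_arm", "body": {
  "rows": "0 0 0 0 0 0 1;0 0 0 0 0 0 1;0 0 0 0 0 0 1;0 0 0 0 0 0 1;0 0 0 0 0 0 1",
  "force": 30
}}

```text
time: 31.08
position: [0.5712, -0.2625, 0.01]
tool_rot: [2.083, 2.262, -0.092]
ft_force: [-1.7, 1.5, 6.2]
grip_width: 0.707
grip_force: 29.7
```

```bash
python3 plan.py 0.569 -0.2635 0.008 4.5 -5; python3 vo3.py
```

```text
t 31.07 at [ 0.5712 -0.2625  0.01  ] q [-0.24  0.53  0.73  1.78 -0.33  0.94  0.69] w 0.707 gf 29.7
turn [0.    0.001 0.004] 1 rows of [0.    0.001 0.004] | shift before turn [-0.06 -0.22  0.21] 1 rows of [-0.06 -0.22  0.21] | shift after turn [-0.06 -0.22  0.21] [-0.06 -0.22  0.21]
side [[ 82. 129. 180.]
 [ 27.  75. 125.]]
votive box 339 208 19 24 [ 0.6933 -0.2751  0.0365]
pred for (.689,-.262) z 0.0 [342.6 226.3]
pred for (.689,-.262) z 0.069 [345.1 210.5]
top [[54. 73. 98.]
 [30. 43. 61.]]
votive box 331 129 13 8 [ 0.6898 -0.2789  0.069 ]
```

{"method": "jog_arm", "body": {
  "rows": "0 0 -3 0 0 0 1;0 0 -5 0 0 0 1;0 0 -6 0 0 0 1;0 0 -6 0 0 0 1;0 0 0 0 0 0 1"
}}

```text
time: 31.8
position: [0.5725, -0.2459, 0.2137]
tool_rot: [2.078, 2.257, -0.085]
ft_force: [-0.7, 0.7, -1.4]
grip_width: 0.713
grip_force: 29.7
```

```bash
python3 plan.py 0.545 0.018 0.28 -6.8 -5
```

```text
t 31.8 at [ 0.5725 -0.2459  0.2137] q [-0.38  0.3   0.85  1.61 -0.15  1.28  0.56] w 0.713 gf 29.7
turn [0.027 0.003 0.2  ] 2 rows of [0.013 0.001 0.1  ] | shift before turn [25.81 -0.49 -9.01] 5 rows of [ 5.16 -0.1  -1.8 ] | shift after turn [25.2  -5.86 -8.86] [ 5.04 -1.17 -1.77]
```

{"method": "jog_arm", "body": {
  "rows": "5.16 -0.1 -1.8 0 0 0 1;5.16 -0.1 -1.8 0 0 0 1;5.16 -0.1 -1.8 0 0 0 1;5.16 -0.1 -1.8 0 0 0 1;5.16 -0.1 -1.8 0 0 0 1"
}}

```text
time: 32.42
position: [0.5418, 0.0206, 0.2743]
tool_rot: [2.084, 2.263, -0.095]
ft_force: [0.4, -0.1, -1.2]
grip_width: 0.705
grip_force: 29.7
```

{"method": "jog_arm", "body": {
  "rows": "0 0 0 0.013 0 0.1 1;0 0 0 0.013 0 0.1 1;0 0 0 0 0.17 0 1;0 0 0 0 0.17 0 1;0 0 0 0 0.17 0 1"
}}

```text
time: 33.05
position: [0.5427, 0.0188, 0.2748]
tool_rot: [-2.11, -1.869, -0.449]
ft_force: [-0.1, -0.1, -1.5]
grip_width: 0.708
grip_force: 29.7
```

{"method": "jog_arm", "body": {
  "rows": "0 0 0 0 0.17 0 1;0 0 0 0 0.17 0 1;0 0 0 0 0.17 0 1;0 0 0 0 0.17 0 1;0 0 0 0 0 0 1"
}}

```text
time: 33.67
position: [0.5418, 0.0168, 0.2701]
tool_rot: [-1.665, -1.451, -0.999]
ft_force: [-0.3, -0.5, -0.4]
grip_width: 0.706
grip_force: 29.7
```

```bash
python3 plan.py 0.545 0.015 0.2 -6.8 85
```

```text
t 33.67 at [0.5418 0.0168 0.2701] q [-0.18  0.42  0.84  1.8  -1.16  1.85  0.75] w 0.706 gf 29.7
turn [ 0.001  0.386 -0.02 ] 3 rows of [ 0.     0.129 -0.007] | shift before turn [-6.29  0.47  3.07] 2 rows of [-3.15  0.23  1.53] | shift after turn [-6.99  0.34  0.47] [-3.5   0.17  0.24]
```

{"method": "jog_arm", "body": {
  "rows": "-3.15 0.2 1.5 0 0 0 1;-3.15 0.2 1.5 0 0 0 1;0 0 0 0 0.13 0 1;0 0 0 0 0.13 0 1;0 0 0 0 0 0 1"
}}

```text
time: 34.3
position: [0.5456, 0.0174, 0.2036]
tool_rot: [-1.465, -1.288, -1.167]
ft_force: [-0.1, -0.5, -0.8]
grip_width: 0.711
grip_force: 29.7
```

{"method": "jog_arm", "body": {
  "rows": "0 0 0 0 0.06 0 1;0 0 0 0 0 0 1"
}}

```text
time: 34.55
position: [0.5462, 0.0173, 0.2062]
tool_rot: [-1.417, -1.252, -1.206]
ft_force: [0.1, -0.5, -1.3]
grip_width: 0.709
grip_force: 29.7
```

```bash
python3 plan.py 0.545 0.0146 0.1 -6.8 85
```

```text
t 34.55 at [0.5462 0.0173 0.2062] q [ 0.05  0.69  0.63  1.82 -1.36  2.02  1.  ] w 0.709 gf 29.7
turn [-0.002  0.067 -0.007] 1 rows of [-0.002  0.067 -0.007] | shift before turn [-1.054e+01 -1.000e-02  1.350e+00] 2 rows of [-5.27 -0.    0.67] | shift after turn [-10.61  -0.09   0.64] [-5.3  -0.04  0.32]
```

{"method": "jog_arm", "body": {
  "rows": "-3.5 0 0.5 0 0 0 1;-3.5 0 0.5 0 0 0 1;-2.5 0 0.4 0 0 0 1;0 0 0 0 0 0 1;0 0 0 0 0 0 1"
}}

```text
time: 35.17
position: [0.5457, 0.0164, 0.1113]
tool_rot: [-1.416, -1.251, -1.209]
ft_force: [0.1, -0.1, -0.2]
grip_width: 0.709
grip_force: 29.7
```

```bash
python3 plan.py 0.545 0.0146 0.0825 -6.8 85;python3 pl.py|grep caddy.*0.1
```

```text
t 35.17 at [0.5457 0.0164 0.1113] q [ 0.09  0.86  0.58  1.81 -1.38  1.99  1.15] w 0.709 gf 29.7
turn [-0.002  0.065 -0.006] 1 rows of [-0.002  0.065 -0.006] | shift before turn [-2.87 -0.04  0.25] 1 rows of [-2.87 -0.04  0.25] | shift after turn [-2.88 -0.05  0.07] [-2.88 -0.05  0.07]
(np.float64(260.0), np.float64(355.0)) z96 world [-0.018 -0.004] size [0.021 0.027] 38.5 caddy [-0.734 -0.122] area 13.0
(np.float64(268.0), np.float64(267.0)) z96 world [ 0.259 -0.037] size [0.023 0.018] 62.1 caddy [-0.454 -0.121] area 18.5
(np.float64(251.0), np.float64(177.0)) z96 world [0.545 0.011] size [0.011 0.065] 81.1 caddy [-0.176 -0.04 ] area 29.5
(np.float64(370.0), np.float64(149.0)) z96 world [ 0.635 -0.381] size [0.046 0.093] 21.7 caddy [-0.041 -0.419] area 179.5
(np.float64(132.0), np.float64(148.0)) z96 world [0.65  0.399] size [0.12  0.117] 8.6 caddy [-0.119  0.358] area 1020.5
```

{"method": "jog_arm", "body": {
  "rows": "-1 0 0.1 0 0.03 0 1;-1 0 0.1 0 0 0 1;-0.4 0 0 0 0 0 1;0 0 0 0 0 0 1;0 0 0 0 0 0 1"
}}

```text
time: 35.85
position: [0.5447, 0.0151, 0.0856]
tool_rot: [-1.393, -1.227, -1.225]
ft_force: [-0.1, 0.1, 0.2]
grip_width: 0.713
grip_force: 29.7
```

{"method": "jog_arm", "body": {
  "rows": "-0.2 0 0 0 0 0 1;0 0 0 0 0 0 1;0 0 0 0 0 0 1"
}}

```text
time: 36.22
position: [0.5448, 0.015, 0.0853]
tool_rot: [-1.39, -1.227, -1.228]
ft_force: [-1.7, -0.4, 6.3]
grip_width: 0.71
grip_force: 29.7
```

{"method": "jog_arm", "body": {
  "rows": "-0.2 0 0 0 0 0 1;0 0 0 0 0 0 1;0 0 0 0 0 0 1"
}}

```text
time: 36.6
position: [0.5451, 0.0148, 0.0852]
tool_rot: [-1.386, -1.226, -1.231]
ft_force: [-1.5, -0.1, 10.4]
grip_width: 0.714
grip_force: 29.6
```

```bash
python3 plan.py 0.545 0.0146 0.0825 -6.8 85; python3 - <<'E'
from m import *
d=shot('top')
hsv=cv2.cvtColor(d['img'],cv2.COLOR_BGR2HSV)
print(d['img'][168:186:2,218:262:2].max(2))
E
```

```text
t 36.6 at [0.5451 0.0148 0.0852] q [ 0.12  0.92  0.54  1.78 -1.39  2.    1.19] w 0.714 gf 29.6
turn [-0.001  0.027 -0.004] 1 rows of [-0.001  0.027 -0.004] | shift before turn [-0.27 -0.01  0.01] 1 rows of [-0.27 -0.01  0.01] | shift after turn [-0.27 -0.01  0.  ] [-0.27 -0.01  0.  ]
[[ 81  90  80  72 135 147 143  81  67  64  64  64  64  62  71  93  87  65
   38  30  31  33]
 [ 79  92  86  77 141 149 144  79  64  65  66  67  64  65  82 120 123  96
   62  56  53  57]
 [ 86  91  90  95 145 153 137  75  59  60  61  63  65  66  80 118 121  94
   65  60  67  59]
 [ 85  90  89 102 153 155 132  66  57  60  59  65  61  65  86 117 120  91
   60  61  63  60]
 [ 88  92  92 105 152 153 122  61  57  61  51  65  64  64  95 119 116  90
   56  57  58  58]
 [ 85  89  88 105 150 153 113  59  58  54  58  58  66  67 100 121 119  82
   56  55  55  55]
 [ 80  87  86 115 153 151 117  61  53  58  52  62  65  71 109 122 119  75
   60  55  58  56]
 [ 66  70  73 121 151 149 109  60  56  57  55  62  65  69 112 118 114  69
   52  57  62  59]
 [ 62  63  67 101 135 138 100  56  56  56  56  63  65  69 108 117 112  65
   57  58  60  54]]
```

{"method": "jog_arm", "body": {
  "rows": "0.2 0 0 0 0 0 1;0 0 0 0 0 0 0.2;0 0 0 0 0 0 -0.7;0 0 0 0 0 0 -1;0 0 0 0 0 0 -1"
}}

```text
time: 37.28
position: [0.5447, 0.0149, 0.083]
tool_rot: [-1.394, -1.227, -1.225]
ft_force: [0.4, -0.4, -0.1]
grip_width: 0.951
grip_force: 0.0
```

{"method": "jog_arm", "body": {
  "rows": "0 0 0 0 0 0 -1;0 0 0 0 0 0 -1;0 0 -1 0 0 0 -1;0 0 -2 0 0 0 -1;0 0 -2 0 0 0 -1"
}}

```text
time: 37.9
position: [0.5387, -0.0355, 0.0896]
tool_rot: [-1.394, -1.227, -1.225]
ft_force: [-0.8, 0.5, 0.7]
grip_width: 0.998
grip_force: 0.0
```

{"method": "jog_arm", "body": {
  "rows": "3 0 -1 0 0 0 -1;4 0 -1 0 0 0 -1;5 0 0 0 0 0 -1;5 0 0 0 0 0 -1;0 0 0 0 -0.17 0 -1"
}}

```text
time: 38.52
position: [0.5402, -0.0354, 0.2615]
tool_rot: [-1.526, -1.343, -1.125]
ft_force: [0.1, 0.7, -1.6]
grip_width: 1.001
grip_force: 0.0
```

{"method": "jog_arm", "body": {
  "rows": "0 0 0 0 -0.17 0 -1;0 0 0 0 -0.17 0 -1;0 0 0 0 -0.17 0 -1;0 0 0 0 -0.17 0 -1;0 0 0 0 -0.17 0 -1"
}}

```text
time: 39.15
position: [0.5404, -0.0358, 0.2618]
tool_rot: [-2.114, -1.868, -0.45]
ft_force: [-0.1, 0.3, -1.3]
grip_width: 0.999
grip_force: 0.0
```

{"method": "jog_arm", "body": {
  "rows": "0 0 0 0 -0.17 0 -1;0 0 0 0 -0.17 0 -1;0 0 0 0 -0.1 0 -1;0 0 0 0 0 0 -1"
}}

```text
time: 39.65
position: [0.5404, -0.0317, 0.2608]
tool_rot: [-2.344, -2.09, 0.019]
ft_force: [-0.3, -0.5, 0.1]
grip_width: 1.004
grip_force: 0.0
```

```bash
python3 plan.py 0.42 0.066 0.2 83.2; cat > pr.py <<'E'
from m import *
d=shot('top')
o=np.array([.725,.0295]); a=np.radians(-6.8); ex=np.array([np.cos(a),np.sin(a)]); ey=np.array([-ex[1],ex[0]])
g=d['img'][...,1].astype(int)-d['img'][...,2]
m=((g>8)*255).astype(np.uint8); m[:,:205]=0; m[:,275:]=0; m[:90]=0; m[210:]=0
m=cv2.morphologyEx(m,cv2.MORPH_CLOSE,np.ones((3,3)))
cs,_=cv2.findContours(m,0,1)
for c in cs:
    if cv2.contourArea(c)<10: continue
    p,sz,an=rect(d,c,.096); q=np.array(p)-o; print(cv2.boundingRect(c),'z96',np.round(p,3),np.round(sz,3),round(an,1),'caddy',np.round([q@ex,q@ey],3))
E
python3 pr.py
```

```text
t 39.65 at [ 0.5404 -0.0317  0.2608] q [-0.45  0.08  0.48  1.67 -0.03  1.41 -0.08] w 1.004 gf 0.0
turn [-0.014 -0.    -1.567] 9 rows of [-0.002 -0.    -0.174] | shift before turn [  8.38 -13.02   6.12] 3 rows of [ 2.79 -4.34  2.04] | shift after turn [13.11  8.28  6.08] [4.37 2.76 2.03]
(224, 90, 6, 11) z96 [0.817 0.084] [0.016 0.034] 89.1 caddy [0.085 0.065]
```

```bash
python3 plan.py 0.425 0.066 0.2 83.2 15
```

```text
t 39.7 at [ 0.5402 -0.0339  0.2607] q [-0.44  0.08  0.48  1.67 -0.03  1.41 -0.08] w 1.005 gf 0.0
turn [ 0.192  0.205 -1.562] 9 rows of [ 0.021  0.023 -0.174] | shift before turn [  8.61 -12.56   6.11] 3 rows of [ 2.87 -4.19  2.04] | shift after turn [10.62  8.55  9.12] [3.54 2.85 3.04]
```

{"method": "jog_arm", "body": {
  "rows": "2.8 -4.3 2 0 0 0 1;2.8 -4.3 2 0 0 0 1;2.8 -4.3 2 0 0 0 1;0 0 0 0 0 -0.174 1;0 0 0 0 0 -0.174 1"
}}

```text
time: 40.33
position: [0.4211, 0.0624, 0.2007]
tool_rot: [-1.948, -2.459, 0.019]
ft_force: [0.9, 0.5, 0.4]
grip_width: 0.514
grip_force: 0.0
```

{"method": "jog_arm", "body": {
  "rows": "0 0 0 0 0 -0.174 1;0 0 0 0 0 -0.174 1;0 0 0 0 0 -0.174 1;0 0 0 0 0 -0.174 1;0 0 0 0 0 -0.174 1"
}}

```text
time: 40.95
position: [0.4217, 0.0619, 0.2008]
tool_rot: [-0.732, -3.046, 0.014]
ft_force: [0.5, -0.8, -0.3]
grip_width: 0.021
grip_force: 0.0
```

{"method": "jog_arm", "body": {
  "rows": "0 0 0 0 0 -0.174 1;0 0 0 0 0 -0.174 1;0 0 0 0 0.13 0 1;0 0 0 0 0.13 0 1;0 0 0 0 0 0 1"
}}

```text
time: 41.58
position: [0.4228, 0.0616, 0.1995]
tool_rot: [-0.189, -2.864, -0.008]
ft_force: [-0.9, 0.3, 0.1]
grip_width: 0.009
grip_force: 0.0
```

```bash
python3 plan.py 0.417 0.066 0.1 83.2 15; python3 - <<'E'
from m import *
d=shot('top')
print(d['img'][168:186:2,218:262:2].max(2))
E
```

```text
t 41.58 at [0.4228 0.0616 0.1995] q [-0.69  0.07  0.56  1.83 -0.09  1.52  1.34] w 0.009 gf 0.0
turn [-0.009 -0.009 -0.015] 1 rows of [-0.009 -0.009 -0.015] | shift before turn [-2.06  0.49  9.75] 2 rows of [-1.03  0.24  4.88] | shift after turn [-1.97  0.37  9.77] [-0.99  0.19  4.89]
[[72 72 78 72 73 72 77 73 73 75 74 75 58 58 65 60 65 56 60 85 82 80]
 [74 70 70 69 66 65 71 55 59 52 55 54 45 53 62 60 63 58 54 78 81 78]
 [58 55 53 50 43 47 44 47 48 43 49 48 46 50 60 62 68 61 60 83 83 74]
 [45 43 41 47 51 53 51 48 55 55 58 59 64 60 59 62 61 61 58 81 84 80]
 [55 59 60 60 59 59 59 58 62 60 63 67 65 61 60 62 61 62 58 77 80 77]
 [66 61 63 58 62 58 58 64 61 56 63 69 66 58 62 68 63 66 54 75 73 68]
 [64 63 58 62 60 60 56 60 60 61 61 63 66 67 67 68 69 71 65 77 76 62]
 [60 65 61 59 57 58 58 58 62 64 65 63 65 62 66 75 71 70 65 73 78 57]
 [61 62 62 55 58 60 57 60 58 61 58 60 58 56 65 74 76 75 67 69 67 54]]
```

```bash
python3 plan.py 0.416 0.0655 0.031 83.2 15
```

```text
t 41.62 at [0.4221 0.062  0.2001] q [-0.69  0.07  0.56  1.83 -0.09  1.52  1.34] w 0.009 gf 0.0
turn [-0.008 -0.008 -0.013] 1 rows of [-0.008 -0.008 -0.013] | shift before turn [-3.87  0.46 16.47] 3 rows of [-1.29  0.15  5.49] | shift after turn [-3.75  0.27 16.5 ] [-1.25  0.09  5.5 ]
```

{"method": "jog_arm", "body": {
  "rows": "-1 0.15 4.2 0 0 0 1;-1 0.15 4.2 0 0 0 1;-1 0.15 4.2 0 0 0 1;0 0 0 0 0 0 1"
}}

```text
time: 42.12
position: [0.4147, 0.0672, 0.0704]
tool_rot: [-0.181, -2.863, -0.01]
ft_force: [1.1, 0.3, 0.4]
grip_width: 0.005
grip_force: 0.0
```

{"method": "jog_arm", "body": {
  "rows": "-0.45 0 2 0 0 0 1;-0.45 0 1.9 0 0 0 1;0 0 0 0 0 0 1;0 0 0 0 0 0 1"
}}

```text
time: 42.62
position: [0.4171, 0.068, 0.0334]
tool_rot: [-0.18, -2.87, -0.013]
ft_force: [0.8, -0.6, 0.7]
grip_width: 0.005
grip_force: 0.0
```

```bash
python3 plan.py 0.575 0.0475 0.031 83.2 15
```

```text
t 42.62 at [0.4171 0.068  0.0334] q [-0.66  0.26  0.55  2.01 -0.2   1.18  1.44] w 0.005 gf 0.0
turn [-0.006 -0.004 -0.007] 1 rows of [-0.006 -0.004 -0.007] | shift before turn [-15.42  -0.08  -3.95] 3 rows of [-5.14 -0.03 -1.32] | shift after turn [-15.44  -0.17  -3.89] [-5.15 -0.06 -1.3 ]
```

{"method": "jog_arm", "body": {
  "rows": "-0.3 0 -0.08 0 0 0 1;-0.3 0 -0.08 0 0 0 1;-0.3 0 -0.08 0 0 0 1;-0.3 0 -0.08 0 0 0 1;-0.3 0 -0.08 0 0 0 1"
}}

```text
time: 43.25
position: [0.4315, 0.0658, 0.0313]
tool_rot: [-0.18, -2.867, -0.01]
ft_force: [0.7, 0.6, 1.0]
grip_width: 0.005
grip_force: 0.0
```

{"method": "jog_arm", "body": {
  "rows": "-0.3 0 -0.08 0 0 0 1;-0.3 0 -0.08 0 0 0 1;-0.3 0 -0.08 0 0 0 1;-0.3 0 -0.08 0 0 0 1;-0.3 0 -0.08 0 0 0 1"
}}

```text
time: 43.88
position: [0.4468, 0.064, 0.0313]
tool_rot: [-0.18, -2.867, -0.01]
ft_force: [-1.6, 0.6, -0.4]
grip_width: 0.008
grip_force: 0.8
```

{"method": "jog_arm", "body": {
  "rows": "-0.4 0 -0.1 0 0 0 1;-0.4 0 -0.1 0 0 0 1;-0.5 0 -0.13 0 0 0 1;-0.5 0 -0.13 0 0 0 1;-0.5 0 -0.13 0 0 0 1"
}}

```text
time: 44.5
position: [0.4708, 0.0611, 0.031]
tool_rot: [-0.18, -2.867, -0.011]
ft_force: [-1.4, 1.1, 2.3]
grip_width: 0.004
grip_force: 1.1
```

{"method": "jog_arm", "body": {
  "rows": "-0.5 0 -0.13 0 0 0 1;-0.5 0 -0.13 0 0 0 1;-0.5 0 -0.13 0 0 0 1;-0.5 0 -0.13 0 0 0 1;-0.5 0 -0.13 0 0 0 1"
}}

```text
time: 45.12
position: [0.4963, 0.0579, 0.0305]
tool_rot: [-0.18, -2.867, -0.01]
ft_force: [-0.8, 0.6, 2.2]
grip_width: 0.003
grip_force: 1.1
```

```bash
python3 plan.py 0.575 0.0475 0.031 83.2 15; python3 - <<'E'
from m import *
d=shot('top')
im=d['img'].astype(int); 
print(im[150:182:2,222:258:2].max(2))
E
```

```text
t 45.12 at [0.4963 0.0579 0.0305] q [-0.58  0.43  0.54  1.82 -0.27  1.24  1.53] w 0.003 gf 1.1
turn [-0.008 -0.007 -0.007] 1 rows of [-0.008 -0.007 -0.007] | shift before turn [-7.64 -0.06 -2.15] 2 rows of [-3.82 -0.03 -1.08] | shift after turn [-7.65 -0.1  -2.1 ] [-3.83 -0.05 -1.05]
[[ 44  51  55  45  48  46  48  50  56  55  52  55  60  58  56  52  60  54]
 [ 45  41  47  45  47  51  50  50  52  52  57  57  65  60  63  63  96  64]
 [ 39  44  45  51  41  49  52  52  49  54  48  62  68  68  69  73  97  61]
 [ 39  43  42  44  55  49  46  49  51  51  49  66  72  69  69  77  89  59]
 [ 32  44  43  49  49  44  50  44  49  51  52  67  77  75  66  84  98  55]
 [ 41  45  51  41  49  50  50  49  51  52  55  54  72  77  67 104 102  53]
 [ 36  43  43  46  49  52  52  51  55  55  48  47  64  79  78 126  99  52]
 [ 40  45  49  49  49  53  47  53  51  50  47  47  53  73  93 128  85  53]
 [ 37  42  45  43  49  51  52  48  54  52  47  45  45  65  77  95  62  51]
 [ 36  47  48  48  50  50  49  51  52  51  50  52  45  49  44  20  43  53]
 [ 40  46  51  46  46  50  54  49  49  44  49  47  46  40  34  24  47  53]
 [ 43  47  45  49  51  49  50  54  44  51  46  45  44  43  36  21  44  52]
 [ 40  47  52  49  54  56  54  52  52  50  50  49  47  42  20  12  33  39]
 [ 44  46  48  44  47  49  49  49  51  49  44  48  39  38  15  22  38  39]
 [ 46  44  46  48  47  53  50  51  50  49  48  49  42  36  12  13  35  41]
 [ 43  46  49  53  50  48  49  50  49  48  46  47  42  34  22  13  31  30]]
```

{"method": "jog_arm", "body": {
  "rows": "-0.5 0 -0.13 0 0 0 1;-0.5 0 -0.13 0 0 0 1;-0.5 0 -0.13 0 0 0 1;-0.5 0 -0.13 0 0 0 1;-0.5 0 -0.13 0 0 0 1"
}}

```text
time: 45.8
position: [0.522, 0.0547, 0.0302]
tool_rot: [-0.18, -2.867, -0.01]
ft_force: [-1.7, 1.1, 2.3]
grip_width: 0.007
grip_force: 1.1
```

{"method": "jog_arm", "body": {
  "rows": "-0.5 0 -0.13 0 0 0 1;-0.5 0 -0.13 0 0 0 1;-0.4 0 -0.1 0 0 0 1;-0.4 0 -0.1 0 0 0 1;-0.3 0 -0.08 0 0 0 1"
}}

```text
time: 46.42
position: [0.5433, 0.0519, 0.0297]
tool_rot: [-0.18, -2.867, -0.01]
ft_force: [-1.9, 0.7, 1.2]
grip_width: 0.007
grip_force: 1.1
```

{"method": "jog_arm", "body": {
  "rows": "-0.2 0 -0.05 0 0 0 1;-0.2 0 -0.05 0 0 0 1;-0.2 0 -0.05 0 0 0 1;-0.2 0 -0.05 0 0 0 1;-0.2 0 -0.05 0 0 0 1"
}}

```text
time: 47.05
position: [0.5534, 0.0507, 0.0295]
tool_rot: [-0.18, -2.867, -0.01]
ft_force: [-1.9, 0.4, 2.5]
grip_width: 0.005
grip_force: 1.0
```

{"method": "jog_arm", "body": {
  "rows": "-0.2 0 -0.05 0 0 0 1;-0.2 0 -0.05 0 0 0 1;-0.2 0 -0.05 0 0 0 1;0 0 0 0 0 0 1"
}}

```text
time: 47.55
position: [0.5597, 0.0498, 0.0293]
tool_rot: [-0.18, -2.868, -0.01]
ft_force: [-1.0, -0.6, 1.1]
grip_width: 0.006
grip_force: 0.4
```

{"method": "jog_arm", "body": {
  "rows": "-0.2 0 -0.05 0 0 0 1;-0.2 0 -0.05 0 0 0 1;0 0 0 0 0 0 1"
}}

```text
time: 47.92
position: [0.5638, 0.0493, 0.0292]
tool_rot: [-0.18, -2.868, -0.01]
ft_force: [-1.1, 1.1, 0.9]
grip_width: 0.004
grip_force: 0.5
```

{"method": "jog_arm", "body": {
  "rows": "-0.2 0 -0.05 0 0 0 1;-0.2 0 -0.05 0 0 0 1;0 0 0 0 0 0 1"
}}

```text
time: 48.3
position: [0.5673, 0.0489, 0.0292]
tool_rot: [-0.18, -2.866, -0.01]
ft_force: [-2.7, 1.3, 2.5]
grip_width: 0.007
grip_force: 1.6
```

{"method": "jog_arm", "body": {
  "rows": "-0.2 0 -0.05 0 0 0 1;0 0 0 0 0 0 1;0 0 0 0 0 0 1"
}}

```text
time: 48.68
position: [0.5675, 0.0489, 0.0291]
tool_rot: [-0.179, -2.862, -0.011]
ft_force: [-6.0, 1.2, 4.2]
grip_width: 0.006
grip_force: 3.9
```

{"method": "jog_arm", "body": {
  "rows": "0.5 0 0.13 0 0 0 1;1 0 0.2 0 0 0 1;1.5 0 0.3 0 0 0 1;0 0 -3 0 0 0 1;0 0 -6 0 0 0 1"
}}

```text
time: 49.3
position: [0.561, 0.0507, 0.1168]
tool_rot: [-0.179, -2.863, -0.009]
ft_force: [2.0, 0.2, -0.0]
grip_width: 0.003
grip_force: 0.0
```

{"method": "jog_arm", "body": {
  "rows": "0 0 -6 0 0 0 1;0 0 -6 0 0 0 1;0 0 0 0 -0.13 0 1;0 0 0 0 -0.13 0 1;0 0 0 0 0 0 1"
}}

```text
time: 49.92
position: [0.593, 0.0481, 0.2341]
tool_rot: [-0.192, -3.127, 0.01]
ft_force: [-0.1, 0.2, -0.2]
grip_width: 0.007
grip_force: 0.0
```

```bash
python3 plan.py 0.48 0.20 0.28 52; python3 - <<'E'
from m import *
s=shot('side','s7.png'); d=shot('top','t7.png')
g=cv2.cvtColor(s['img'],cv2.COLOR_BGR2HSV)
im=np.clip(255*(s['img'][130:230,225:330]/255.)**.5,0,255).astype(np.uint8); b=np.clip(255*(d['img'][95:195,200:300]/200.)**.5,0,255).astype(np.uint8)
c=d['img'][110:170,300:350]; v=s['img'][185:245,310:375]
big=lambda x,h:cv2.resize(x,(int(x.shape[1]*h/x.shape[0]),h),interpolation=cv2.INTER_CUBIC)
r1=np.hstack([big(im,300),big(b,300)]); r2=np.hstack([big(c,290),big(v,290)])
W=max(r1.shape[1],r2.shape[1]); pad=lambda r:np.pad(r,((0,0),(0,W-r.shape[1]),(0,0)))
out=np.vstack([pad(r1),pad(r2)]);print(out.shape); cv2.imwrite('pics/f.png',out)
E
```

```text
t 49.92 at [0.593  0.0481 0.2341] q [-0.64  0.23  0.6   1.59 -0.13  1.38  1.43] w 0.007 gf 0.0
turn [-0.009 -0.007  0.541] 4 rows of [-0.002 -0.002  0.135] | shift before turn [13.11 13.67 -4.57] 4 rows of [ 3.28  3.42 -1.14] | shift after turn [18.25  5.02 -4.59] [ 4.56  1.25 -1.15]
(590, 615, 3)
```

View pics/f.png

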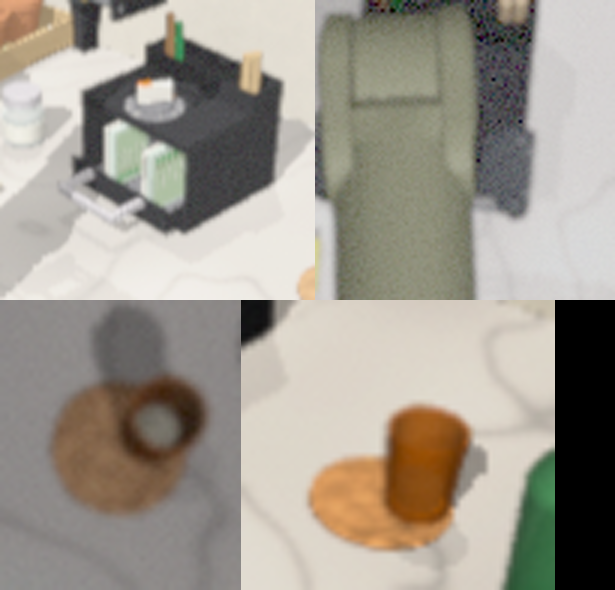

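The plates are both standing inside the hood at crop (125,150) and (163,172) with the tray home. The votive is upright on the coaster but sits towards its right rear edge, bottom left and right of the picture. I'll set the dial first, then re-centre the votive.

```bash
python3 plan.py 0.695 0.033 0.234 53.2; python3 - <<'E'
from m import *
d=shot('top')
print(onz(d,334.2,134.4,.069),onz(d,332.5,135.9,.008))
E
```

```text
t 50.02 at [0.5949 0.048  0.234 ] q [-0.64  0.23  0.6   1.58 -0.13  1.38  1.43] w 0.002 gf 0.0
turn [-0.011 -0.006  0.519] 3 rows of [-0.004 -0.002  0.173] | shift before turn [-10.12  -0.25  -0.09] 2 rows of [-5.06 -0.13 -0.04] | shift after turn [-8.92  4.8   0.  ] [-4.46  2.4   0.  ]
[ 0.68358986 -0.26922433  0.069     ] [ 0.69139312 -0.27756489  0.008     ]
```

{"method": "jog_arm", "body": {
  "rows": "0 0 -2 0 0 0 0;-5.06 -0.12 0 0 0 0 0;-5.06 -0.12 0 0 0 0 0;0 0 0 -0.004 -0.002 0.173 0;0 0 0 -0.004 -0.002 0.173 0"
}}

```text
time: 50.7
position: [0.6966, 0.0319, 0.2505]
tool_rot: [-0.74, -3.048, 0.01]
ft_force: [-0.8, -0.3, 0.2]
grip_width: 0.459
grip_force: 0.0
```

{"method": "jog_arm", "body": {
  "rows": "0 0 0 -0.003 -0.002 0.173 0;0 0 3 0 0 0 0;0 0 3 0 0 0 0;0 0 0 0 0 0 0;0 0 0 0 0 0 0"
}}

```text
time: 51.32
position: [0.6962, 0.0324, 0.1933]
tool_rot: [0.992, 2.98, -0.002]
ft_force: [0.5, 0.5, 0.6]
grip_width: 0.502
grip_force: 0.0
```

```bash
python3 plan.py 0.695 0.033 0.14 53.2
```

```text
t 51.33 at [0.6962 0.0324 0.1933] q [-0.57  0.5   0.7   1.38 -0.32  1.37  1.06] w 0.502 gf 0.0
turn [-0.001  0.001 -0.001] 1 rows of [-0.001  0.001 -0.001] | shift before turn [ 0.13 -0.02  5.33] 1 rows of [ 0.13 -0.02  5.33] | shift after turn [ 0.13 -0.02  5.33] [ 0.13 -0.02  5.33]
```

{"method": "jog_arm", "body": {
  "rows": "0 0 2.5 0 0 0 0;0 0 2 0 0 0 0;0 0 0.7 0 0 0 0;0 0 0 0 0 0 0"
}}

```text
time: 51.82
position: [0.6951, 0.0328, 0.1406]
tool_rot: [-0.992, -2.98, 0.001]
ft_force: [0.8, 0.2, -0.0]
grip_width: 0.502
grip_force: 0.0
```

{"method": "jog_arm", "body": {
  "rows": "0 0 0 0 0 0 1;0 0 0 0 0 0 1;0 0 0 0 0 0 1;0 0 0 0 0 0 1;0 0 0 0 0 0 1",
  "force": 25
}}

```text
time: 52.45
position: [0.697, 0.0351, 0.141]
tool_rot: [0.989, 2.979, 0.005]
ft_force: [4.2, 3.2, -1.8]
grip_width: 0.108
grip_force: 25.0
```

{"method": "jog_arm", "body": {
  "rows": "0 0.3 0 0 0 0 1;0 0 0 0 0 0.16 1;0 0 0 0 0 0.16 1;0 0 0 0 0 0.16 1;0 0 0 0 0 0.16 1"
}}

```text
time: 53.08
position: [0.6976, 0.0355, 0.141]
tool_rot: [1.885, 2.512, 0.001]
ft_force: [2.4, 1.1, -0.6]
grip_width: 0.111
grip_force: 25.0
```

{"method": "jog_arm", "body": {
  "rows": "0 0 0 0 0 0.16 1;0 0 0 0 0 0.16 1;0 0 0 0 0 0.16 1;0 0 0 0 0 0.16 1;0 0 0 0 0 0.16 1"
}}

```text
time: 53.7
position: [0.6983, 0.0354, 0.141]
tool_rot: [2.714, 1.579, 0.003]
ft_force: [3.8, 0.7, -1.6]
grip_width: 0.111
grip_force: 25.0
```

{"method": "jog_arm", "body": {
  "rows": "0 0 0 0 0 0.16 1;0 0 0 0 0 0.16 1;0 0 0 0 0 0.16 1;0 0 0 0 0 0.16 1;0 0 0 0 0 0.16 1"
}}

```text
time: 54.32
position: [0.6988, 0.0348, 0.1411]
tool_rot: [3.114, 0.398, 0.006]
ft_force: [6.6, -1.0, -2.7]
grip_width: 0.113
grip_force: 25.0
```

{"method": "jog_arm", "body": {
  "rows": "0 0 0 0 0 0.16 1;0 0 0 0 0 0.16 1;0 0 0 0 0 0.06 1;0 0 0 0 0 0 1;0 0 0 0 0 0 1"
}}

```text
time: 54.95
position: [0.6988, 0.0343, 0.1411]
tool_rot: [3.134, -0.191, 0.007]
ft_force: [6.3, -0.6, -2.1]
grip_width: 0.115
grip_force: 25.0
```

```bash
python3 plan.py 0.695 0.033 0.14 -96.8
```

```text
t 54.95 at [0.6988 0.0343 0.1411] q [-0.83  0.75  1.18  1.45 -0.69  1.39 -1.33] w 0.115 gf 25.0
turn [ 0.002 -0.004 -0.003] 1 rows of [ 0.002 -0.004 -0.003] | shift before turn [-0.37  0.18  0.11] 1 rows of [-0.37  0.18  0.11] | shift after turn [-0.37  0.18  0.11] [-0.37  0.18  0.11]
```

{"method": "jog_arm", "body": {
  "rows": "0 0 0 0 0 0 0.3;0 0 0 0 0 0 0;0 0 0 0 0 0 0;0 0 -2 0 0 0 0;0 0 -4 0 0 0 0"
}}

```text
time: 55.58
position: [0.6961, 0.0355, 0.2009]
tool_rot: [3.135, -0.19, -0.005]
ft_force: [1.3, 0.1, 0.5]
grip_width: 0.489
grip_force: 0.0
```

{"method": "jog_arm", "body": {
  "rows": "0 0 -4 0 0 0 0;0 0 0 0 0 -0.163 0;0 0 0 0 0 -0.163 0;0 0 0 0 0 -0.163 0;0 0 0 0 0 -0.163 0"
}}

```text
time: 56.2
position: [0.6971, 0.0347, 0.2425]
tool_rot: [3.029, 0.831, 0.002]
ft_force: [-0.3, -0.6, 1.3]
grip_width: 0.499
grip_force: 0.0
```

{"method": "jog_arm", "body": {
  "rows": "0 0 0 0 0 -0.163 -1;0 0 0 0 0 0 -1"
}}

```text
time: 56.45
position: [0.6972, 0.0348, 0.2423]
tool_rot: [2.955, 1.065, 0.002]
ft_force: [0.4, 0.1, -0.5]
grip_width: 0.65
grip_force: 0.0
```

```bash
python3 plan.py 0.687 -0.272 0.2 -50; python3 - <<'E'
from m import *
d=shot('top'); s=shot('side')
# orange pointer on dial
for n,c0,box in(('top',d,(215,265,100,155)),('side',s,(255,300,140,180))):
    x0,x1,y0,y1=box; hsv=cv2.cvtColor(c0['img'],cv2.COLOR_BGR2HSV)
    m=np.zeros(hsv.shape[:2],np.uint8); m[y0:y1,x0:x1]=cv2.inRange(hsv,(3,110,90),(18,255,255))[y0:y1,x0:x1]
    ys,xs=np.nonzero(m); w=((hsv[...,1]<50)&(hsv[...,2]>(110 if n=='top' else 190)))[y0:y1,x0:x1]; wy,wx=np.nonzero(w)
    print(n,'orange',len(xs),xs.mean().round(1) if len(xs) else '',ys.mean().round(1) if len(xs) else '','white',len(wx),(wx.mean()+x0).round(1) if len(wx) else '',(wy.mean()+y0).round(1) if len(wx) else '')
o=np.array([.725,.0295,0]); a=np.radians(-6.8); ex=np.array([np.cos(a),np.sin(a),0])
for nm,k in(('front end',-1),('rear end',1)):
    p=o-.029*ex+k*.017*ex+[0,0,.155]; print(nm,np.round(proj(d,p),1),np.round(proj(s,p),1))
E
python3 vo3.py
```

```text
t 56.45 at [0.6972 0.0348 0.2423] q [-0.74  0.58  1.02  1.31 -0.49  1.5  -0.65] w 0.65 gf 0.0
turn [ 0.001 -0.001 -0.007] 1 rows of [ 0.001 -0.001 -0.007] | shift before turn [-20.35  22.98   4.23] 6 rows of [-3.39  3.83  0.7 ] | shift after turn [-20.5   22.85   4.23] [-3.42  3.81  0.71]
top orange 0   white 24 252.2 144.8
side orange 31 280.5 147.3 white 317 269.4 147.2
front end [241.9 131.9] [272.6 159.7]
rear end [243.  121.1] [279.4 156.7]
side [[ 91. 144. 200.]
 [ 22.  76. 134.]]
votive box 340 209 18 24 [ 0.6897 -0.279   0.0365]
pred for (.689,-.262) z 0.0 [342.6 226.3]
pred for (.689,-.262) z 0.069 [345.1 210.5]
top [[ 39.  56.  81.]
 [ 75. 100. 130.]]
votive box 324 127 19 19 [ 0.6783 -0.265   0.069 ]
```

{"method": "jog_arm", "body": {
  "rows": "-3.4 3.83 0 0 0 0 -1;-3.4 3.83 0 0 0 0 -1;-3.4 3.83 0 0 0 0 -1;-3.4 3.83 0 0 0 0 -1;-3.4 3.83 0 0 0 0 -1"
}}

```text
time: 57.28
position: [0.6886, -0.2221, 0.2409]
tool_rot: [2.954, 1.066, -0.001]
ft_force: [0.6, 0.4, 0.6]
grip_width: 0.999
grip_force: 0.0
```

{"method": "jog_arm", "body": {
  "rows": "-3.4 3.83 2 0 0 0 -1;0 0 2 0 0 0 -1;0 0 0 0 0 0 -1;0 0 0 0 0 0 -1"
}}

```text
time: 57.78
position: [0.6882, -0.2697, 0.2013]
tool_rot: [2.953, 1.072, 0.001]
ft_force: [-0.0, -0.9, -0.1]
grip_width: 1.0
grip_force: 0.0
```

```bash
python3 plan.py 0.687 -0.272 0.036 -50; python3 - <<'E'
from m import *
d=shot('top'); s=shot('side')
for n,c0,(x0,x1,y0,y1) in(('top',d,(215,265,105,150)),('side',s,(255,300,145,172))):
    hsv=cv2.cvtColor(c0['img'],cv2.COLOR_BGR2HSV)[y0:y1,x0:x1]; b=c0['img'][y0:y1,x0:x1].astype(int)
    m=(b[...,2]-b[...,0]>40); ys,xs=np.nonzero(m); w=(hsv[...,1]<60)&(hsv[...,2]>(110 if n=='top' else 190)); wy,wx=np.nonzero(w)
    print(n,'orange',len(xs),(xs.mean()+x0).round(1),(ys.mean()+y0).round(1),'white',len(wx),(wx.mean()+x0).round(1),(wy.mean()+y0).round(1))
E
```

```text
t 57.77 at [ 0.6882 -0.2697  0.2013] q [-0.24  0.69  0.98  1.24 -0.56  1.48 -0.2 ] w 1.0 gf 0.0
turn [ 0.    -0.    -0.002] 1 rows of [ 0.    -0.    -0.002] | shift before turn [-0.24  0.09 16.53] 3 rows of [-0.08  0.03  5.51] | shift after turn [-0.24  0.1  16.53] [-0.08  0.03  5.51]
top orange 19 241.8 121.7 white 63 246.1 136.1
side orange 26 279.7 152.2 white 188 264.4 150.2
```

{"method": "jog_arm", "body": {
  "rows": "-0.2 0.1 5 0 0 0 -1;0 0 5 0 0 0 -1;0 0 4 0 0 0 -1;0 0 2.5 0 0 0 -1;0 0 0 0 0 0 -1",
  "force": 5
}}

```text
time: 58.5
position: [0.6857, -0.2729, 0.0345]
tool_rot: [-2.953, -1.069, 0.004]
ft_force: [-0.3, -1.2, -0.1]
grip_width: 1.0
grip_force: 0.0
```

{"method": "jog_arm", "body": {
  "rows": "0 0 0 0 0 0 0;0 0 0 0 0 0 0;0 0 0 0 0 0 0;0 0 0 0 0 0 0;0 0 0 0 0 0 0"
}}

```text
time: 59.12
position: [0.6865, -0.2744, 0.0364]
tool_rot: [2.953, 1.068, 0.001]
ft_force: [-0.1, 0.6, 1.9]
grip_width: 0.621
grip_force: 4.9
```

```bash
python3 plan.py 0.687 -0.272 0.036 25
```

```text
t 59.12 at [ 0.6865 -0.2744  0.0364] q [-0.22  0.81  0.9   1.41 -0.65  1.23 -0.14] w 0.621 gf 4.9
turn [ 1.000e-03  1.000e-03 -1.313e+00] 8 rows of [ 0.     0.    -0.164] | shift before turn [ 0.19 -0.15  0.04] 1 rows of [ 0.19 -0.15  0.04] | shift after turn [0.19 0.15 0.04] [0.19 0.15 0.04]
```

{"method": "jog_arm", "body": {
  "rows": "0 0 0 0 0 0 -1;0 0 0 0 0 0 -1;0 0 0 0 0 0 -1;0 0 0 0 0 0 -1;0 0 0 0 0 -0.164 -1"
}}

```text
time: 59.75
position: [0.686, -0.274, 0.0355]
tool_rot: [2.854, 1.312, -0.002]
ft_force: [-0.7, -0.1, -0.5]
grip_width: 0.992
grip_force: 0.0
```

{"method": "jog_arm", "body": {
  "rows": "0 0 0 0 0 -0.164 -1;0 0 0 0 0 -0.164 -1;0 0 0 0 0 -0.164 -1;0 0 0 0 0 -0.164 -1;0 0 0 0 0 -0.164 -1"
}}

```text
time: 60.38
position: [0.686, -0.2741, 0.0358]
tool_rot: [2.093, 2.343, -0.001]
ft_force: [-1.0, -0.8, -0.5]
grip_width: 0.999
grip_force: 0.0
```

{"method": "jog_arm", "body": {
  "rows": "0 0 0 0 0 -0.164 -1;0 0 0 0 0 -0.164 -1;0 0 0 0 0 0 0;0 0 0 0 0 0 0;0 0 0 0 0 0 0"
}}

```text
time: 61.0
position: [0.686, -0.2741, 0.0357]
tool_rot: [-1.692, -2.647, 0.001]
ft_force: [-1.1, 1.0, -0.2]
grip_width: 0.744
grip_force: 0.0
```

{"method": "jog_arm", "body": {
  "rows": "0 0 0 0 0 0 0;0 0 0 0 0 0 0;0 0 0 0 0 0 0;0 0 0 0 0 0 0",
  "force": 12
}}

```text
time: 61.5
position: [0.6863, -0.274, 0.0359]
tool_rot: [1.69, 2.648, -0.001]
ft_force: [1.0, 1.3, 0.2]
grip_width: 0.625
grip_force: 11.8
```

```bash
python3 - <<'E'
from h import *
s=ctrl.get_state(); p=np.array(s['position'][:2]); y=R.from_rotvec(s['tool_rot']).as_matrix()[:2,1]
a=np.array([np.cos(np.radians(-50)),np.sin(np.radians(-50))]); p1=np.array([.6865,-.2744])
c=np.linalg.solve(np.array([a,y]),[a@p1,y@p]); print('tcp',s['position'],'y',y,'w',s['grip_width'],s['grip_force'],'votive centre',c)
t=np.array([.6785,-.2505]); print('shift world cm',(t-c)*100,'tool',R.from_rotvec(s['tool_rot']).inv().apply([*(t-c),0])*100)
E
```

```text
tcp [ 0.6862889  -0.27395371  0.03593215] y [0.90687234 0.42140544] w 0.625132378627249 11.813586356415726 votive centre [ 0.68649732 -0.27440224]
shift world cm [-0.79973247  2.39022449] tool [ 2.50463980e+00  2.81998341e-01 -1.22722389e-03]
```

{"method": "jog_arm", "body": {
  "rows": "0 0 -0.8 0 0 0 0.4;0 0 -0.7 0 0 0 0.4;0.8 0.1 0 0 0 0 0.4;0.9 0.1 0 0 0 0 0.4;0.8 0.08 0 0 0 0 0.4",
  "force": 15
}}

```text
time: 62.12
position: [0.6778, -0.2488, 0.0504]
tool_rot: [-1.688, -2.648, 0.0]
ft_force: [0.3, -0.3, -1.3]
grip_width: 0.622
grip_force: 14.8
```

{"method": "jog_arm", "body": {
  "rows": "0 0 0 0 0 0 0.4;0 0 0 0 0 0 0.4;0 0 0.8 0 0 0 0.4;0 0 0.5 0 0 0 0.4;0 0 0 0 0 0 0.4"
}}

```text
time: 62.75
position: [0.6774, -0.2502, 0.0367]
tool_rot: [-1.69, -2.647, 0.002]
ft_force: [-0.7, 0.4, -1.2]
grip_width: 0.625
grip_force: 14.8
```

{"method": "jog_arm", "body": {
  "rows": "0 0 0.2 0 0 0 0.4;0 0 0 0 0 0 0.4;0 0 0 0 0 0 0.4"
}}

```text
time: 63.12
position: [0.6782, -0.2503, 0.036]
tool_rot: [1.69, 2.648, -0.001]
ft_force: [0.0, 0.5, -1.4]
grip_width: 0.619
grip_force: 14.8
```

{"method": "jog_arm", "body": {
  "rows": "0 0 0.1 0 0 0 0.4;0 0 0 0 0 0 0.4;0 0 0 0 0 0 0.4"
}}

```text
time: 63.5
position: [0.6785, -0.2506, 0.0357]
tool_rot: [1.689, 2.647, -0.001]
ft_force: [-1.2, 0.1, 4.6]
grip_width: 0.617
grip_force: 14.9
```

{"method": "jog_arm", "body": {
  "rows": "0 0 0 0 0 0 0.1;0 0 0 0 0 0 -0.3;0 0 0 0 0 0 -0.7;0 0 0 0 0 0 -1;0 0 0 0 0 0 -1"
}}

```text
time: 64.12
position: [0.6777, -0.2502, 0.0343]
tool_rot: [-1.69, -2.648, 0.002]
ft_force: [0.0, -0.1, -0.1]
grip_width: 0.903
grip_force: 0.0
```

{"method": "jog_arm", "body": {
  "rows": "0 0 0 0 0 0 -1;0 0 -2 0 0 0 -1;0 0 -4 0 0 0 -1;0 0 -6 0 0 0 -1;0 0 -6 0 0 0 -1"
}}

```text
time: 64.75
position: [0.678, -0.2503, 0.2183]
tool_rot: [1.69, 2.647, -0.001]
ft_force: [0.5, -0.1, 0.3]
grip_width: 1.002
grip_force: 0.0
```

{"method": "jog_arm", "body": {
  "rows": "6 0 0 0 0 0 -1;6 0 0 0 0 0 -1;6 -2 0 0 0 0 -1;0 -6 0 0 0 0 -1;0 -6 0 0 0 0 -1"
}}

```text
time: 65.38
position: [0.4748, -0.1468, 0.2161]
tool_rot: [1.686, 2.649, 0.0]
ft_force: [-0.2, -0.7, 0.9]
grip_width: 1.001
grip_force: 0.0
```

```bash
python3 plan.py 0.5 -0.2 0.22 25; python3 vo3.py; python3 - <<'E'
from m import *
s=shot('side'); d=shot('top')
print('pred votive box centre if centred',np.round(proj(s,[.6785,-.2505,.0365]),1),np.round(proj(d,[.6785,-.2505,.069]),1))
E
```

```text
t 65.38 at [ 0.4748 -0.1468  0.2161] q [-0.54 -0.03  0.78  1.86  0.02  1.31  0.67] w 1.001 gf 0.0
turn [0.001 0.001 0.001] 1 rows of [0.001 0.001 0.001] | shift before turn [-5.89  0.03 -0.39] 1 rows of [-5.89  0.03 -0.39] | shift after turn [-5.89  0.03 -0.39] [-5.89  0.03 -0.39]
side [[ 22.  76. 134.]
 [ 89. 140. 195.]]
votive box 333 207 17 24 [ 0.683  -0.2548  0.0365]
pred for (.689,-.262) z 0.0 [342.6 226.3]
pred for (.689,-.262) z 0.069 [345.1 210.5]
top [[ 37.  57.  83.]
 [ 74.  98. 127.]]
votive box 317 128 20 20 [ 0.6737 -0.2431  0.069 ]
pred votive box centre if centred [339.1 218.6] [328.7 136. ]
```

```bash
python3 - <<'E'
from m import *
d=shot('top'); s=shot('side')
x0,x1,y0,y1=228,256,110,142
b=d['img'][y0:y1,x0:x1].astype(int); m=((b[...,2]-b[...,0]>25)*255).astype(np.uint8)
n,l,st,ce=cv2.connectedComponentsWithStats(m); print('orange',[(st[i,4],(ce[i]+[x0,y0]).round(1)) for i in range(1,n)])
w=(((b.max(2)>150)&(b.max(2)-b.min(2)<40))*255).astype(np.uint8); ys,xs=np.nonzero(w)
pts=np.array([onz(d,x+x0,y+y0,.155)[:2] for x,y in zip(xs,ys)],np.float32); r=cv2.minAreaRect(pts); v=cv2.fitLine(pts,cv2.DIST_L2,0,.01,.01).ravel(); print('bar n',len(pts),'mean',pts.mean(0),'heading',np.degrees(np.arctan2(v[1],v[0])),r)
g=s['img'][140:215,245:310].astype(int); m=((g[...,1]-g[...,2]>12)*255).astype(np.uint8); n,l,st,ce=cv2.connectedComponentsWithStats(m)
for i in range(1,n):
    if st[i,4]>15: print('plate side',st[i],(ce[i]+[245,140]).round(1))
o=np.array([.725,.0295,0]); a=np.radians(-6.8); ex=np.array([np.cos(a),np.sin(a),0]); ey=np.array([-ex[1],ex[0],0])
for yc in(.035,-.035): print('pred plate bottom/top lid centre',[np.round(proj(s,o-.042*ex+(yc-.009)*ey+[0,0,z]),1) for z in(.012,.096)])
E
```

```text
orange [(np.int32(26), array([242. , 122.1]))]Traceback (most recent call last):
  File "<stdin>", line 7, in <module>
cv2.error: OpenCV(4.12.0) /io/opencv/modules/imgproc/src/convhull.cpp:143: error: (-215:Assertion failed) total >= 0 && (depth == CV_32F || depth == CV_32S) in function 'convexHull'
```

```bash
python3 - <<'E'
from m import *
d=shot('top'); s=shot('side')
x0,x1,y0,y1=228,256,110,142
b=d['img'][y0:y1,x0:x1].astype(int); print('max',b.max())
w=(b.min(2)>np.percentile(b.min(2),94)); ys,xs=np.nonzero(w)
pts=np.array([onz(d,x+x0,y+y0,.155)[:2] for x,y in zip(xs,ys)],np.float32); v=cv2.fitLine(pts,cv2.DIST_L1,0,.01,.01).ravel(); print('bar n',len(pts),'px mean',xs.mean()+x0,ys.mean()+y0,'heading',np.degrees(np.arctan2(v[1],v[0])))
g=s['img'][140:215,245:310].astype(int); m=((g[...,1]-g[...,2]>12)*255).astype(np.uint8); n,l,st,ce=cv2.connectedComponentsWithStats(m)
for i in range(1,n):
    if st[i,4]>15: print('plate side',st[i],(ce[i]+[245,140]).round(1))
o=np.array([.725,.0295,0]); a=np.radians(-6.8); ex=np.array([np.cos(a),np.sin(a),0]); ey=np.array([-ex[1],ex[0],0])
for yc in(.035,-.035): print('pred plate bottom/top lid centre',[np.round(proj(s,o-.042*ex+(yc-.009)*ey+[0,0,z]),1) for z in(.012,.096)])
print(b.min(2)[::2,::2])
E
```

```text
max 116
bar n 53 px mean 239.9056603773585 131.45283018867926 heading -9.428129
plate side [17 39  8 12 67] [265.4 184.6]
plate side [ 32  41   9  18 133] [281.1 189.2]
pred plate bottom/top lid centre [array([268.1, 190.3]), array([268.3, 171.1])]
pred plate bottom/top lid centre [array([281.1, 197.9]), array([281.8, 178.4])]
[[ 18  14  21  11  12  18  15  12  13   5  12  13   6  16]
 [ 20  13  15  12  11  18  15  18  17  20  15  14   8  11]
 [ 28  20  15  10   7   9  18  18  15  11   6  12  16  12]
 [ 26  18  20  10   0  13  18  22  13  22   8  19  15  11]
 [  6  14  13  12  27  43  41  44  43  36  33  13   5   9]
 [  7  12  11  40  52  66  52  36  50  60  61  31  13   8]
 [  4  13  35  65  58  52  49  35  51  57  58  53  26   5]
 [ 17  23  46  60  50  54  59  51  53  51  60  58  51  24]
 [ 18  31  54  49  55  58  82  94  59  52  54  58  52  16]
 [ 13  38  64  51  56  56  96 105  57  52  50  51  53  32]
 [ 17  34  54  50  53  57  99 106  58  52  57  57  58  24]
 [ 17  26  66  56  50  58  89  95  58  51  50  51  49  20]
 [ 13  17  54  58  54  48  52  55  52  47  53  58  36  11]
 [ 13  11  31  46  63  51  59  55  44  51  54  43  17  11]
 [ 17  10  16  27  49  52  74  70  47  46  32  17  21  14]
 [ 45  64  53  37  22  29  45  45  32  18  17  19   7  22]]
```

```bash
python3 -c "
from bench import ticket
print(ticket.close_job())"
```

```text
the job is handed in; nothing more can be done
None
```

I handed the job in, but no verdict came back. By my last camera measurements the votive is on the coaster within about 10 mm of centre, both green plates are standing in the tray, the tray is pushed home to its stop, and the dial is at six hours.

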